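# Square up a glue-up of build-up boards and weight it down

### The arm

A 6-joint arm with a two-finger parallel gripper is mounted at the origin on the work surface. World frame = base frame: x ahead of the robot, y to its left, z up, the work surface at z = 0. Lengths are in m, angles in degrees, forces in N, time in s.
With the tool pointing down it reaches from about 0.325 to 0.775 m from the base axis. Payload 9.3 kg.
Tool frame: the origin (TCP) lies midway between the tips of the shut fingers; the grasp point (between the pads) lies 19 mm behind it; z points along the fingers, y is the direction in which the jaws open and shut (so a half turn about z gives the same grasp; the last joint's range is limited). The gripper opens to 85 mm and grips with 20 to 120 N. Pads are 22 mm wide; open, the fingers measure 114 mm over their backs; the gripper's body (76 mm by 85 mm) begins 54 mm behind the grasp point. The pads swing forward as they close: fully open they stand 13 mm farther back than shut.
Start: joints at [-83.228, 14.817, 1.232, 76.415, 0, 81.257], TCP at [0.147, -0.53, 0.2] pointing down, gripper open.
Joint ranges: [-174.27, 174.27], [-52.1, 104.24], [-59.71, 78.15], [-110.17, 111.67], [-87.03, 83.33], [-180, 180]. Speed limits (degrees/s): [127.2, 127.2, 159.86, 180, 180, 180].

### API

Orientations are given as [roll, pitch, yaw] about the fixed x, y, z axes, in that order (R = Rz(yaw) Ry(pitch) Rx(roll)).
In Python, from rig import monitor, camera, get_calibration, job gives the robot as it stands. The module is installed in compiled form; this text tells all that it offers.
- The arm moves only by the tool step_arm, never from a script. Its argument "motion" is a list of rows, each a list of 3 entries, a list of its own where there are three numbers: the shift along the tool's x, y, z in m, then the turn, a rotation vector about the tool's x, y, z in units of 6 degrees (1.0 is 6 degrees), then the finger opening in m, from 0 to 0.0854. A call has 1 to 20 rows; each row shifts and turns the commanded pose from where the row before left it, along the tool's axes as they then stand; what a row does not reach is not made up. A row lasts 1/12 s, in which the tool goes at most 41.7 mm and 7.16 degrees, less where a joint would pass 70% of its speed; a pose out of reach is approached as far as the arm can. A call with a gripper value outside its range is refused whole. The fingers move at their own pace and stop on an object; "squeeze" is the grip in N (left out, the last holds). Time passes only in rows, so rows that do not move let the fingers close. It gives the time, the measured TCP pose, the force and the opening at its end, in the units of the state.
- monitor.observe(): the state, without advancing time (a new reading comes with each control period).
- camera(name): name is "scene" or "top" or "wrist"; returns (picture, depth): 420x560x3 uint8, red, green, blue; 420x560 float32, m along the optical axis (not along the pixel's ray), 0 where there is no reading.
- get_calibration(name): a dict with "fov_y" (degrees; the focal length in pixels is half the picture's height over the tangent of half this angle, whatever the lens; pixels are square), "cx", "cy" (the principal point, pixels), "view" (4x4, takes a point from world to camera coordinates); the wrist camera has in their place "tool_from_camera" (4x4, takes a point from camera to tool coordinates, whose origin is the TCP and whose axes are the flange's). Camera axes: x right, y down, z forward; pixel columns grow to the right and rows downward; lengths in m; the calibration is good to about 2 mm. The wrist camera is an equidistant fisheye: a pixel r from the principal point sees the ray r / f radians off the axis. A picture is of the moment at which its call begins: read the wrist's pose just before it. get_calibration takes no time and is no camera call.
- job.sign_off(): hands the job in, once; it reports no verdict.
The state is a dict: "clock": time; "q": joint angles; "qvel": joint speeds; "tau": joint torques, N m; "tool_pos": TCP position; "tcp_rot": TCP orientation; "contact_force": force on the tool from outside, world axes, zero at the start; "moment": the same for the moment, N m; "grip_width": finger opening in m.
Only numpy, scipy, OpenCV 4.12 (cv2) and the standard library are available. Lean on these libraries where they do the work, as an engineer would, in place of code of your own. Each camera call takes 0.05 s, during which the arm holds its last target.

### The job

First slide the glue pot along the warming plate from the ring mark onto the filled heating mark. While it warms there, stack every plywood board lying about in the corner jig, flat one on another, long sides against the long fence and ends against the short fence, each pushed flush to both fences, then lay the steel press weight flat on top, centred and lengthwise like the boards. Last, slide the pot back to the centre of its ring mark; never lift or tip the pot, leave it on the heating mark until the weight is on, and do not knock over the bottles, can or jar.

Things in the scene. Friction and masses are not known exactly. Their poses are not given: they have to be found in the camera images.
- board0: plain plywood build-up board, 60 mm (its x) x 120 mm (its y) x 12 mm thick (z), 70 g, origin at the centre of its underside; lies flat on the bench at the start. Boards are all alike; between 2 and 4 are present, the others are None
- board1: plain plywood build-up board, 60 mm (its x) x 120 mm (its y) x 12 mm thick (z), 70 g, origin at the centre of its underside; lies flat on the bench at the start. Boards are all alike; between 2 and 4 are present, the others are None
- board2: plain plywood build-up board, 60 mm (its x) x 120 mm (its y) x 12 mm thick (z), 70 g, origin at the centre of its underside; lies flat on the bench at the start. Boards are all alike; between 2 and 4 are present, the others are None
- board3: plain plywood build-up board, 60 mm (its x) x 120 mm (its y) x 12 mm thick (z), 70 g, origin at the centre of its underside; lies flat on the bench at the start. Boards are all alike; between 2 and 4 are present, the others are None
- board4: plain plywood build-up board, 60 mm (its x) x 120 mm (its y) x 12 mm thick (z), 70 g, origin at the centre of its underside; lies flat on the bench at the start. Boards are all alike; between 2 and 4 are present, the others are None
- corner (a point): inner corner where the two fence faces meet, on the top face of the jig's base (8 mm above the bench), axes as the jig's. The long-side fence face is the plane x = 0, occupied from y = 0 to -36 mm and y = -84 to -120 mm (open gap between); the short-end fence face is the plane y = 0, from x = 0 to -60 mm. A squared board has its centre at x = -30, y = -60 mm and its long side along y; the base reaches 29 mm beyond such a board on both open sides (to x = -89, y = -149 mm)
- plate: low warming plate fixed to the bench, 140 mm (x) x 300 mm (y), smooth flat top 22 mm above the bench, no rim; origin at the centre of its underside. Carries the two round marks, 150 mm apart along its y
- heat: heating mark on the plate: filled dark disc 110 mm across, flush; origin at its centre on the plate's top. It may be the left or the right mark
- rest: resting mark on the plate: thin dark ring outline 110 mm across with bare steel inside, flush; origin at its centre on the plate's top. It is the other mark; the pot starts on it
- pot: closed aluminium glue pot, 90 mm across, 63 mm high to the lid (fixed on, with a small black knob to 75 mm), 0.48 to 0.78 kg, origin at the centre of its underside. A straight black handle sticks out level along its -x, 16 mm wide and 12 mm high, centre line 45 mm above the underside, ending 125 mm from the pot's axis
- pot_grip (a point): middle of the free part of the pot's handle, on its centre line, 90 mm from the pot's axis
- pump_small: bystander: small white pump bottle standing on the bench, 54 mm across, about 157 mm high, origin under its centre
- pump_big: bystander: large white pump bottle, 74 mm across, about 177 mm high, origin under its centre
- spray: bystander: blue spray can, 62 mm across, 170 mm high, origin under its centre
- jar: bystander: amber jar with steel cap, 60 mm across, 70 mm high, origin under its centre
- weight: steel press weight: block 50 mm (x) x 100 mm (y) x 18 mm high, about 0.55 to 0.82 kg, origin at the centre of its underside. On top a black carrying bar along y, 86 mm long, 12 mm wide and 12 mm high, centre line 46 mm above the underside (22 mm clear between block and bar), on two 10 mm posts at y = +37 and -37 mm
- jig: corner jig fixed to the bench: dark steel base plate 105 mm (x) x 165 mm (y) x 8 mm, origin at the centre of its underside, with two aluminium fences 14 mm thick that rise 62 mm above the base. The long-side fence runs along y at the +x side and has a 48 mm wide gap, open down to the base, in its middle for a finger; the short-end fence, 60 mm long, runs along x at the +y end
There are look-alikes about, which are no part of the job. Leave any purple or turquoise look-alike of the jig alone.

How it is judged (in metres and radians):
On the way, in this order (a step that is already met when the one before it is completed fails the run):
1. the pot stands on the heating mark, within 12 mm of its centre (horizontal distance between pot and heat below 0.012 m and linear speed of pot below 0.02 m/s), for 0.2 s.
2. every board present is stacked in the jig, flush to both fences and let go, the pot still on the heating mark (all of step 1 and x of board0 in the frame of corner between -0.034 and -0.026 m and y of board0 in the frame of corner between -0.064 and -0.056 m and z of board0 in the frame of corner between -0.004 and 0.042 m and angle between the y axis of each of board0, board1, board2, board3, board4 and the y axis of jig, either way round below 0.045 rad and angle between each of board0, board1, board2, board3, board4's own z axis and vertical below 0.06 rad and linear speed of each of board0, board1, board2, board3, board4 below 0.02 m/s and x of board1 in the frame of corner between -0.034 and -0.026 m and y of board1 in the frame of corner between -0.064 and -0.056 m and z of board1 in the frame of corner between -0.004 and 0.042 m and x of board2 in the frame of corner between -0.034 and -0.026 m and y of board2 in the frame of corner between -0.064 and -0.056 m and z of board2 in the frame of corner between -0.004 and 0.042 m and x of board3 in the frame of corner between -0.034 and -0.026 m and y of board3 in the frame of corner between -0.064 and -0.056 m and z of board3 in the frame of corner between -0.004 and 0.042 m and x of board4 in the frame of corner between -0.034 and -0.026 m and y of board4 in the frame of corner between -0.064 and -0.056 m and z of board4 in the frame of corner between -0.004 and 0.042 m and contact force between each of board0, board1, board2, board3, board4 and the fingers below 0.2 N), for 0.2 s.
3. the press weight lies flat and centred on the squared stack and is let go, the pot still on the heating mark (all of step 1 and x of board0 in the frame of corner between -0.034 and -0.026 m and y of board0 in the frame of corner between -0.064 and -0.056 m and z of board0 in the frame of corner between -0.004 and 0.042 m and angle between the y axis of each of board0, board1, board2, board3, board4 and the y axis of jig, either way round below 0.045 rad and angle between each of board0, board1, board2, board3, board4, weight's own z axis and vertical below 0.06 rad and linear speed of each of board0, board1, board2, board3, board4, weight below 0.02 m/s and x of board1 in the frame of corner between -0.034 and -0.026 m and y of board1 in the frame of corner between -0.064 and -0.056 m and z of board1 in the frame of corner between -0.004 and 0.042 m and x of board2 in the frame of corner between -0.034 and -0.026 m and y of board2 in the frame of corner between -0.064 and -0.056 m and z of board2 in the frame of corner between -0.004 and 0.042 m and x of board3 in the frame of corner between -0.034 and -0.026 m and y of board3 in the frame of corner between -0.064 and -0.056 m and z of board3 in the frame of corner between -0.004 and 0.042 m and x of board4 in the frame of corner between -0.034 and -0.026 m and y of board4 in the frame of corner between -0.064 and -0.056 m and z of board4 in the frame of corner between -0.004 and 0.042 m and x of weight in the frame of corner between -0.042 and -0.018 m and y of weight in the frame of corner between -0.075 and -0.045 m and z of weight in the frame of corner between 0.02 and 0.054 m and contact force between weight and the fingers below 0.2 N and angle between the y axis of weight and the y axis of jig, either way round below 0.2 rad), for 0.2 s.
4. the pot is back on the ring mark, within 12 mm of its centre (horizontal distance between pot and rest below 0.012 m and linear speed of pot below 0.02 m/s), for 0.2 s.
At the end, for the whole second after the job is handed in: Every board lies flat in the jig, both fence-side edges within 4 mm of the fences, turned under 2.5 degrees; the weight lies flat on top, within 12 mm across and 15 mm along of centre, turned under 11 degrees; the pot is within 12 mm of the ring mark's centre; all at rest (all of step 4 and x of board0 in the frame of corner between -0.034 and -0.026 m and y of board0 in the frame of corner between -0.064 and -0.056 m and z of board0 in the frame of corner between -0.004 and 0.042 m and angle between the y axis of each of board0, board1, board2, board3, board4 and the y axis of jig, either way round below 0.045 rad and angle between each of board0, board1, board2, board3, board4, weight's own z axis and vertical below 0.06 rad and linear speed of each of board0, board1, board2, board3, board4, weight below 0.02 m/s and x of board1 in the frame of corner between -0.034 and -0.026 m and y of board1 in the frame of corner between -0.064 and -0.056 m and z of board1 in the frame of corner between -0.004 and 0.042 m and x of board2 in the frame of corner between -0.034 and -0.026 m and y of board2 in the frame of corner between -0.064 and -0.056 m and z of board2 in the frame of corner between -0.004 and 0.042 m and x of board3 in the frame of corner between -0.034 and -0.026 m and y of board3 in the frame of corner between -0.064 and -0.056 m and z of board3 in the frame of corner between -0.004 and 0.042 m and x of board4 in the frame of corner between -0.034 and -0.026 m and y of board4 in the frame of corner between -0.064 and -0.056 m and z of board4 in the frame of corner between -0.004 and 0.042 m and x of weight in the frame of corner between -0.042 and -0.018 m and y of weight in the frame of corner between -0.075 and -0.045 m and z of weight in the frame of corner between 0.02 and 0.054 m and angle between the y axis of weight and the y axis of jig, either way round below 0.2 rad); the robot touches nothing.
It fails at once if the pot is lifted more than 8 mm off the warming plate (z of pot in the frame of plate above 0.03 m).
It fails at once if the pot is pushed off the warming plate (z of pot in the frame of plate below 0.012 m).
It fails at once if the pot is tipped more than 8 degrees (angle between pot's own z axis and vertical above 0.14 rad).
It fails at once if a bottle, the can or the jar is knocked over (angle between any of pump_small, pump_big, spray, jar's own z axis and vertical above 0.5 rad).
Of board0, board1, board2, board3, board4 only 2 to 4 are there at a start; the rules pass over those that are not, and their reading is None.
At some moment in a run one of pot may be knocked a few centimetres aside while the robot is not near it.
Once in a run the grip may slacken for a moment while it holds something.
It also fails if it takes over 210 s, if anything falls off the work surface, if the arm or the gripper's body presses on something with over 40 N, if the wrist force passes 120 N, or if a joint passes its speed limit or range.

## Working session

There is one attempt and no reset: what is moved stays moved. The work goes in short steps, Python scripts to look and compute and a tool call to move; the robot and the scene stay as the last step left them, time stands still between calls to the robot, and variables do not carry over. Pictures are saved under pics/ and viewed, and the job is handed in when it is done.

Besides the shell and the picture viewer there is one more tool, called after "Request:" as a command line: name --argument value ..., lists and objects as JSON in quotes. step_arm: Moves the arm, as the interface text tells. Its arguments: {"type":"object","properties":{"motion":{"type":"array","items":{"type":"array"}},"squeeze":{"type":"number"}},"required":["motion"]}

```bash
mkdir -p pics
cat > h.py <<'E'
import numpy as np, cv2
from rig import monitor, camera, get_calibration, job
def snap(name,fn):
    s=monitor.observe(); im,d=camera(name); cv2.imwrite('pics/'+fn+'.png',im[:,:,::-1]); np.savez('pics/'+fn+'.npz',im=im,d=d,pos=s['tool_pos'],rot=s['tcp_rot']); return s,im,d
E
python3 - <<'E'
from h import *
s,_,_=snap('scene','s0'); snap('top','t0'); print(s)
for n in('scene','top','wrist'): print(get_calibration(n))
E
```

```text
{'clock': 0.0, 'q': array([-8.32299739e+01,  1.48490398e+01,  1.19013419e+00,  7.64146878e+01,
       -1.27450919e-04,  8.12570086e+01]), 'qvel': array([ 0.00298455,  0.06007138, -0.13195532, -0.05145575,  0.07105226,
       -0.06074833]), 'tau': array([-4.67208374e-04, -5.55647886e+01,  3.44520164e+01,  1.33856392e-02,
       -2.21559649e-04, -9.00173802e-07]), 'tool_pos': array([ 0.14706208, -0.52964887,  0.1994851 ]), 'tcp_rot': array([-1.79927242e+02, -1.10604179e-02,  1.55130106e+01]), 'contact_force': array([ 0.35052089,  0.42444076, -0.53724907]), 'moment': array([0.00568567, 0.01767219, 0.06998115]), 'grip_width': 0.08550350309848612}
{'fov_y': 47.75405076493013, 'cx': 282.0712471749694, 'cy': 213.2066556752139, 'view': array([[ 0.71686712,  0.69698607, -0.01766232, -0.34293865],
       [ 0.52027511, -0.55163613, -0.65192898, -0.25504488],
       [-0.46412859,  0.45815718, -0.7580743 ,  1.4743849 ],
       [ 0.        ,  0.        ,  0.        ,  1.        ]])}
{'fov_y': 49.99850316946641, 'cx': 285.39953308131675, 'cy': 201.87480179620914, 'view': array([[ 0.01346939, -0.9997563 ,  0.0174907 , -0.05841065],
       [-0.99587633, -0.01498248, -0.08947547,  0.5182062 ],
       [ 0.08971572, -0.01621339, -0.99583544,  1.14891652],
       [ 0.        ,  0.        ,  0.        ,  1.        ]])}
{'fov_y': 65.70646984690485, 'cx': 279.73761786994885, 'cy': 207.2216709869136, 'tool_from_camera': array([[ 3.90226468e-04, -9.56733667e-01, -2.90964840e-01,
         7.36419168e-02],
       [ 9.99999895e-01,  4.43695527e-04, -1.17787504e-04,
        -1.51768593e-03],
       [ 2.41791069e-04, -2.90964763e-01,  9.56733739e-01,
        -1.74169728e-01],
       [ 0.00000000e+00,  0.00000000e+00,  0.00000000e+00,
         1.00000000e+00]])}
```

View pics/s0.png

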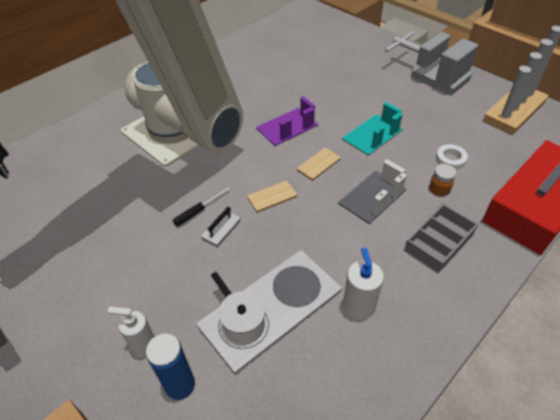

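View pics/t0.png

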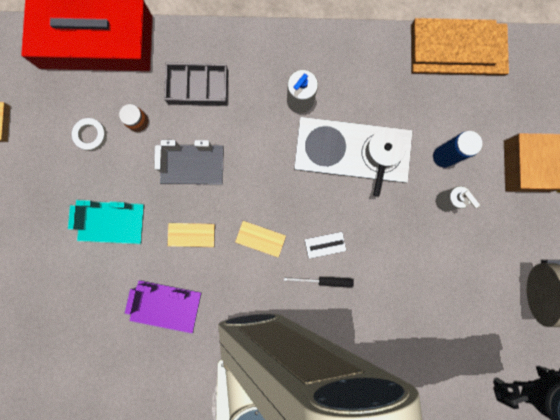

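```bash
cat >> h.py <<'E'
def ray(name,u,v):
    c=get_calibration(name); f=210/np.tan(np.radians(c['fov_y']/2)); V=np.array(c['view'])
    d=np.stack([(np.asarray(u,float)-c['cx'])/f,(np.asarray(v,float)-c['cy'])/f,np.ones(np.shape(u))],-1)
    return -V[:3,:3].T@V[:3,3], d@V[:3,:3]
def toz(name,u,v,z):
    o,d=ray(name,u,v); return o+d*((z-o[2])/d[...,2])[...,None]
def depthpts(name,d):
    v,u=np.mgrid[:d.shape[0],:d.shape[1]]; o,r=ray(name,u,v); return o+r*d[...,None]
def proj(name,P):
    c=get_calibration(name); f=210/np.tan(np.radians(c['fov_y']/2)); V=np.array(c['view'])
    q=np.asarray(P)@V[:3,:3].T+V[:3,3]; return np.stack([c['cx']+f*q[...,0]/q[...,2],c['cy']+f*q[...,1]/q[...,2]],-1)
E
python3 - <<'E'
from h import *
a=np.load('pics/t0.npz'); im=a['im']; d=a['d']
P=depthpts('top',d)
for u,v in [(191,235),(260,239),(330,150),(325,146),(388,148),(190,165),(325,245),(200,170),(378,180),(300,230)]:
    print((u,v),im[v,u],P[v,u].round(4))
big=cv2.resize(im[100:280,140:440,::-1],None,fx=2.6,fy=2.6,interpolation=cv2.INTER_CUBIC); cv2.imwrite('pics/t0z.png',big)
E
```

```text
(191, 235) [237 206 130] [0.4298 0.1932 0.0129]
(260, 239) [238 208 130] [0.4218 0.0136 0.0144]
(330, 150) [111 114 119] [ 0.6584 -0.1669  0.022 ]
(325, 146) [113 115 123] [ 0.6682 -0.1533  0.0249]
(388, 148) [40 38 39] [ 0.6507 -0.3028  0.0944]
(190, 165) [113 110 119] [0.6148 0.2029 0.0073]
(325, 245) [57 56 61] [ 0.4087 -0.1521  0.0505]
(200, 170) [114 115 123] [0.6017 0.1759 0.0079]
(378, 180) [40 43 42] [ 0.5738 -0.2831  0.0692]
(300, 230) [165 159 157] [ 0.447  -0.0909  0.0016]
```

View pics/t0z.png

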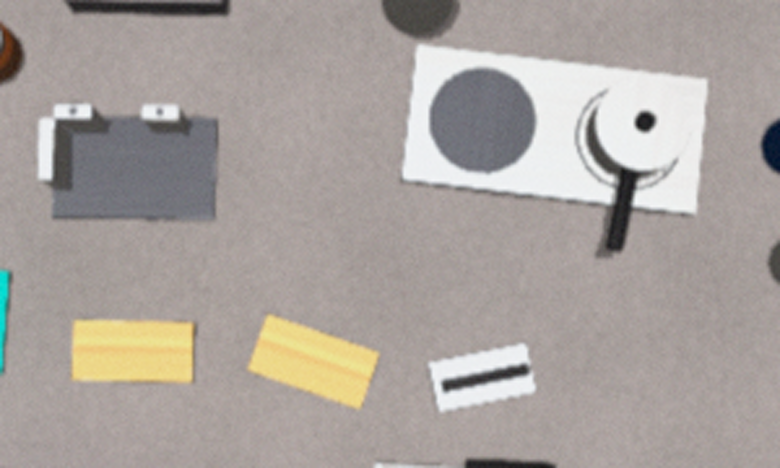

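```bash
cat > meas.py <<'E'
from h import *
def rect(mask,z,name='top'):
    cs,_=cv2.findContours(mask.astype(np.uint8),cv2.RETR_EXTERNAL,cv2.CHAIN_APPROX_NONE)
    out=[]
    for c in cs:
        if cv2.contourArea(c)<60: continue
        p=toz(name,c[:,0,0],c[:,0,1],z)[:,:2].astype(np.float32)
        (x,y),(w,h),a=cv2.minAreaRect(p*1000)
        if w>h: w,h,a=h,w,a-90   # h long; direction of long = a+90
        out.append((round(x/1000,4),round(y/1000,4),round(w,1),round(h,1),round((a+90+90)%180-90,1)))
    return out   # long-axis direction angle in world
def all(im,d):
    P=depthpts('top',d); hsv=cv2.cvtColor(im,cv2.COLOR_RGB2HSV); H,S,V=cv2.split(hsv); x,y,z=P[...,0],P[...,1],P[...,2]
    b=(H>15)&(H<32)&(S>70)&(V>150)&(x<.8)
    print('boards',rect(b,.012), rect(b,.02)[:0])
    reg=(x>.3)&(x<.55)&(abs(y)<.3)
    print('bar',rect((V<90)&reg&(z>.03)&(z<.08),.052)); print('blk',rect((V>215)&(S<40)&reg,.018))
    pl=(V>200)&(S<40)&(z>.01)&(z<.035)&(x>.5)
    print('plate',rect(cv2.morphologyEx(((z>.012)&(z<.2)&(x>.5)&(x<.8)&(y<0)&(y>-.45)&(V>0)).astype(np.uint8),cv2.MORPH_OPEN,np.ones((3,3))),.022))
    hm=(V<150)&(z>.012)&(z<.032)&(x>.55)&(x<.8)&(y<0)&(y>-.4)
    n,l,st,ce=cv2.connectedComponentsWithStats(cv2.morphologyEx(hm.astype(np.uint8),cv2.MORPH_OPEN,np.ones((5,5))))
    for i in range(1,n):
        if st[i,4]>300:
            cc,_=cv2.findContours((l==i).astype(np.uint8),cv2.RETR_EXTERNAL,cv2.CHAIN_APPROX_NONE); p=toz('top',cc[0][:,0,0],cc[0][:,0,1],.022)[:,:2].astype(np.float32); print('heat',p.mean(0).round(4),cv2.fitEllipse(p*1000))
    m=(z>.075)&(z<.13)&(x>.5)&(x<.8)&(y<-.1)&(y>-.4)
    kn=(V<80)&m; v,u=np.nonzero(kn); print('knob',toz('top',u.mean(),v.mean(),.096).round(4),len(u))
    lid=(z>.078)&(z<.11)&(x>.5)&(x<.8)&(y<0)&(y>-.4)&(V>90)
    n,l,st,ce=cv2.connectedComponentsWithStats(lid.astype(np.uint8)); 
    for i in range(1,n):
        if st[i,4]>500:
            cc,_=cv2.findContours((l==i).astype(np.uint8),cv2.RETR_EXTERNAL,cv2.CHAIN_APPROX_NONE); p=toz('top',cc[0][:,0,0],cc[0][:,0,1],.085)[:,:2].astype(np.float32); print('lid',cv2.minEnclosingCircle(p*1000))
    hd=(V<80)&(z>.05)&(z<.08)&(x>.45)&(x<.7)&(y<0)&(y>-.45); print('handle',rect(hd,.073))
    jg=(V<140)&(S<60)&(z>.003)&(z<.02)&(x>.5)&(x<.75)&(y>.05)&(y<.35); print('base',rect(jg,.008))
    f=(z>.05)&(z<.09)&(x>.5)&(x<.75)&(y>.05)&(y<.35)&(V>0); print('fence',rect(f,.07))
E
python3 - <<'E'
from meas import *
a=np.load('pics/t0.npz'); all(a['im'],a['d'])
E
```

```text
boards [(0.4311, 0.1944, 59.8, 121.7, -89.2), (0.4231, 0.0132, 60.5, 120.7, 71.5), (0.6412, -0.7306, 105.9, 145.5, -2.0), (0.7251, 0.7023, 7.9, 100.0, 4.0)] []
bar []
blk [(0.4099, -0.1557, 48.2, 98.0, -78.0)]
plate [(0.6654, -0.4767, 34.0, 85.7, -58.3), (0.6399, -0.2263, 185.7, 299.7, 84.1), (0.8081, -0.0869, 77.6, 97.7, -14.1)]
heat [ 0.67   -0.1538] ((669.4967041015625, -154.56500244140625), (100.61449432373047, 104.03775024414062), 122.2760238647461)
knob [ 0.6813 -0.2289  0.096 ] 70
lid ((656.2584228515625, -302.7206115722656), 46.581398010253906)
handle [(0.598, -0.2812, 40.0, 124.3, 8.1)]
base [(0.6176, 0.1987, 107.2, 165.4, -89.1)]
fence [(0.6607, 0.1633, 15.4, 37.8, -89.0), (0.6364, 0.2631, 46.5, 87.0, -31.5), (0.7274, 0.3343, 32.7, 46.6, 2.4)]
```

```bash
cat >> meas.py <<'E'
def pot(im,d):
    P=depthpts('top',d); hsv=cv2.cvtColor(im,cv2.COLOR_RGB2HSV); H,S,V=cv2.split(hsv); x,y,z=P[...,0],P[...,1],P[...,2]
    reg=(x>.48)&(x<.8)&(y<-.05)&(y>-.42)
    w=((V>170)&(S<40)&reg&(z>.008)&(z<.032)).astype(np.uint8)
    print('platewhite',rect(cv2.morphologyEx(w,cv2.MORPH_OPEN,np.ones((3,3))),.022))
    h=reg&(V<75)&(z>.045)&(z<.09)
    n,l,st,ce=cv2.connectedComponentsWithStats(h.astype(np.uint8))
    for i in range(1,n):
        if st[i,4]>40:
            v,u=np.nonzero(l==i); p=toz('top',u,v,.073)[:,:2]; 
            r=cv2.fitLine(p.astype(np.float32),cv2.DIST_L2,0,.01,.01).ravel(); print('hnd',st[i,4],p.mean(0).round(4),'ext',p.min(0).round(3),p.max(0).round(3),'ang',np.degrees(np.arctan2(r[1],r[0])).round(2))
    lid=(z>.078)&(z<.115)&reg&(V>90); n,l,st,ce=cv2.connectedComponentsWithStats(lid.astype(np.uint8))
    for i in range(1,n):
        if st[i,4]>500:
            cc,_=cv2.findContours((l==i).astype(np.uint8),cv2.RETR_EXTERNAL,cv2.CHAIN_APPROX_NONE); p=toz('top',cc[0][:,0,0],cc[0][:,0,1],.085)[:,:2].astype(np.float32); print('lid',cv2.minEnclosingCircle(p*1000))
    k=reg&(V<85)&(z>.085)&(z<.11); n,l,st,ce=cv2.connectedComponentsWithStats(k.astype(np.uint8))
    for i in range(1,n):
        if 8<st[i,4]<60: print('knob',toz('top',*ce[i],.097).round(4),st[i,4])
E
python3 - <<'E'
from meas import *
a=np.load('pics/t0.npz'); pot(a['im'],a['d'])
im=a['im'][110:205,290:420,::-1]; cv2.imwrite('pics/p0.png',cv2.resize(im,None,fx=6,fy=6,interpolation=cv2.INTER_CUBIC))
E
```

```text
platewhite [(0.6498, -0.3468, 62.2, 141.4, -6.3), (0.6661, -0.1877, 141.5, 217.7, 84.2)]
hnd 199 [ 0.5754 -0.2834] ext [ 0.535 -0.3  ] [ 0.621 -0.265] ang -7.43
lid ((656.2584228515625, -302.7206115722656), 46.581398010253906)
knob [ 0.6544 -0.3014  0.097 ] 35
```

View pics/p0.png

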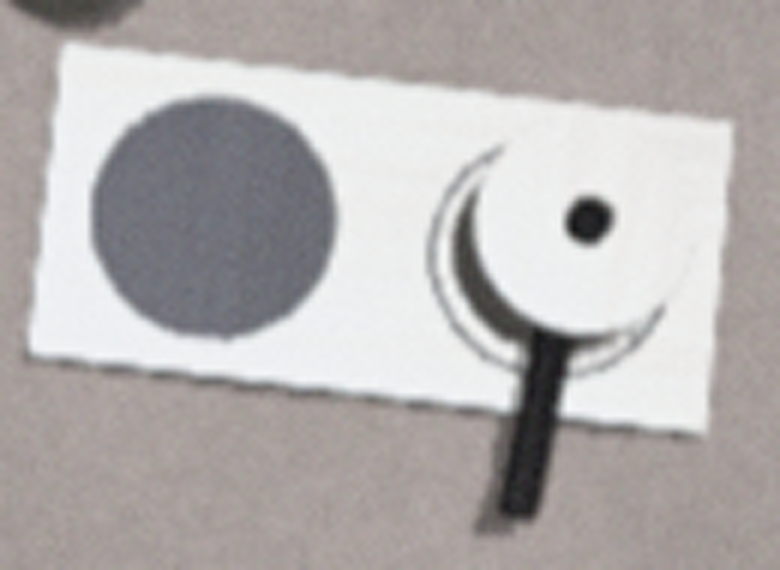

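```bash
cat > plan.py <<'E'
from h import *
from scipy.spatial.transform import Rotation as Ro
import sys
def plan(wps, op):
    """wps: list of (x,y,z,yaw,nrows) from current pose"""
    s=monitor.observe(); p=np.array(s['tool_pos']); yaw=s['tcp_rot'][2]
    rows=[]
    # first levelling ignored
    for x,y,z,yw,n in wps:
        dy=(yw-yaw+180)%360-180 if abs(yw)<=180 else yw-yaw
        t=np.array([x,y,z])
        for i in range(n):
            k=n-i
            R=Ro.from_euler('xyz',[180,0,yaw],degrees=True)
            sh=np.round(R.inv().apply((t-p)/k),4); w=round(-dy/n/6,3)
            p=p+R.apply(sh); yaw-=w*6
            rows.append([[float(v)+0.0 for v in sh],[0,0,w],op])
    print('n',len(rows)); print(str(rows).replace(' ',''))
if __name__=='__main__':
    wps=eval(sys.argv[1]); plan(wps,float(sys.argv[2]))
E
python3 plan.py '[(0.36,-.41,.2,94,11),(.566,-.287,.17,172,11)]' .05
```

```text
n 22
[[[0.0216,-0.0053,0.0],[0,0,np.float64(-1.189)],0.05],[[0.022,-0.0026,0.0],[0,0,np.float64(-1.189)],0.05],[[0.0222,0.0002,-0.0001],[0,0,np.float64(-1.189)],0.05],[[0.022,0.0029,0.0],[0,0,np.float64(-1.189)],0.05],[[0.0215,0.0056,-0.0001],[0,0,np.float64(-1.189)],0.05],[[0.0206,0.0083,0.0],[0,0,np.float64(-1.189)],0.05],[[0.0194,0.0108,-0.0001],[0,0,np.float64(-1.189)],0.05],[[0.0179,0.0131,0.0],[0,0,np.float64(-1.189)],0.05],[[0.0162,0.0152,-0.0001],[0,0,np.float64(-1.189)],0.05],[[0.0142,0.0171,0.0],[0,0,np.float64(-1.189)],0.05],[[0.0119,0.0187,-0.0001],[0,0,np.float64(-1.189)],0.05],[[0.0099,0.0195,0.0027],[0,0,np.float64(-1.182)],0.05],[[0.0074,0.0205,0.0027],[0,0,np.float64(-1.182)],0.05],[[0.0048,0.0213,0.0027],[0,0,np.float64(-1.182)],0.05],[[0.0021,0.0217,0.0027],[0,0,np.float64(-1.182)],0.05],[[-0.0006,0.0218,0.0027],[0,0,np.float64(-1.182)],0.05],[[-0.0033,0.0216,0.0028],[0,0,np.float64(-1.182)],0.05],[[-0.0059,0.021,0.0027],[0,0,np.float64(-1.182)],0.05],[[-0.0084,0.0201,0.0028],[0,0,np.float64(-1.182)],0.05],[[-0.0109,0.0189,0.0027],[0,0,np.float64(-1.182)],0.05],[[-0.0131,0.0174,0.0028],[0,0,np.float64(-1.182)],0.05],[[-0.0152,0.0157,0.0027],[0,0,np.float64(-1.182)],0.05]]
```

Request:
step_arm --motion '[[[0.022, -0.005, 0], [0, 0, -1.19], 0.05], [[0.022, -0.003, 0], [0, 0, -1.19], 0.05], [[0.022, 0, 0], [0, 0, -1.19], 0.05], [[0.022, 0.003, 0], [0, 0, -1.19], 0.05], [[0.022, 0.006, 0], [0, 0, -1.19], 0.05], [[0.021, 0.008, 0], [0, 0, -1.19], 0.05], [[0.019, 0.011, 0], [0, 0, -1.19], 0.05], [[0.018, 0.013, 0], [0, 0, -1.19], 0.05], [[0.016, 0.015, 0], [0, 0, -1.19], 0.05], [[0.014, 0.017, 0], [0, 0, -1.19], 0.05], [[0.012, 0.019, 0], [0, 0, -1.19], 0.05]]'

```text
clock: 1.02
tool_pos: [0.3613, -0.4092, 0.1998]
tcp_rot: [-180.0, -0.0, 94.4]
contact_force: [0.5, -0.5, 0.2]
grip_width: 0.0501
```

Request:
step_arm --motion '[[[0.01, 0.02, 0.003], [0, 0, -1.18], 0.05], [[0.007, 0.02, 0.003], [0, 0, -1.18], 0.05], [[0.005, 0.021, 0.003], [0, 0, -1.18], 0.05], [[0.002, 0.022, 0.003], [0, 0, -1.18], 0.05], [[-0.001, 0.022, 0.003], [0, 0, -1.18], 0.05], [[-0.003, 0.022, 0.003], [0, 0, -1.18], 0.05], [[-0.006, 0.021, 0.003], [0, 0, -1.18], 0.05], [[-0.008, 0.02, 0.003], [0, 0, -1.18], 0.05], [[-0.011, 0.019, 0.003], [0, 0, -1.18], 0.05], [[-0.013, 0.017, 0.003], [0, 0, -1.18], 0.05], [[-0.015, 0.016, 0.003], [0, 0, -1.18], 0.05], [[0, 0, 0], [0, 0, 0], 0.05]]'

```text
clock: 2.02
tool_pos: [0.5688, -0.2845, 0.1655]
tcp_rot: [179.9, -0.1, 172.5]
contact_force: [-0.3, -0.5, -0.3]
grip_width: 0.05
```

```bash
sed -i 's/w=round(-dy\/n\/6,3)/w=float(round(-dy\/n\/6,2))/; s/sh=np.round(R.inv().apply((t-p)\/k),4)/sh=np.round(R.inv().apply((t-p)\/k),3)/' plan.py
python3 - <<'E'
from h import *
s,_,_=snap('wrist','w1'); snap('scene','s1'); snap('top','t1'); print(s['tool_pos'],s['tcp_rot'],s['q'],s['clock'])
E
```

```text
[ 0.56876301 -0.28451547  0.16552705] [ 1.79912222e+02 -6.11515303e-02  1.72487059e+02] [-3.41559417e+01  2.39797993e+01  9.88089340e+00  7.59951145e+01
  5.10349577e-02 -2.66429955e+01] 2.0167
```

View pics/w1.png

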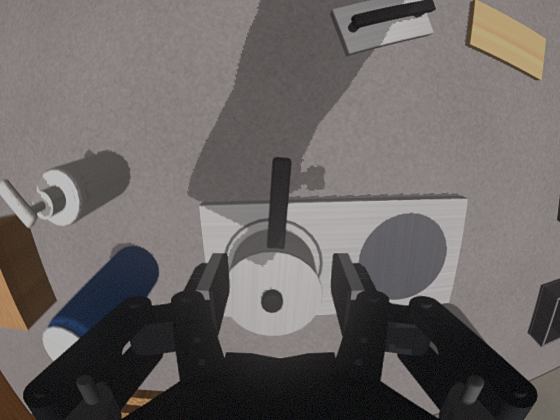

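View pics/s1.png

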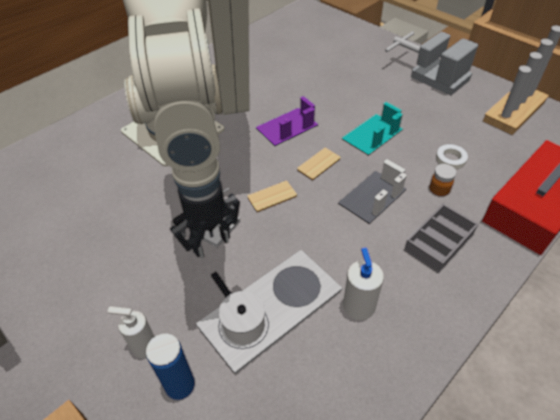

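View pics/t1.png

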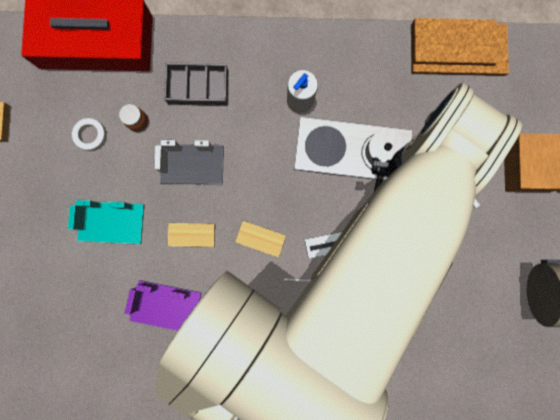

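```bash
cat >> h.py <<'E'
from scipy.spatial.transform import Rotation as Ro
def wray(u,v,pos,rot):
    c=get_calibration('wrist'); f=210/np.tan(np.radians(c['fov_y']/2)); T=np.array(c['tool_from_camera'])
    dx=np.asarray(u,float)-c['cx']; dy=np.asarray(v,float)-c['cy']; r=np.hypot(dx,dy)+1e-9; th=r/f
    d=np.stack([np.sin(th)*dx/r,np.sin(th)*dy/r,np.cos(th)],-1)
    R=Ro.from_euler('xyz',rot,degrees=True).as_matrix()
    return pos+R@T[:3,3], d@T[:3,:3].T@R.T
def wz(u,v,z,pos,rot):
    o,d=wray(u,v,pos,rot); return o+d*((z-o[2])/d[...,2])[...,None]
def wproj(P,pos,rot):
    c=get_calibration('wrist'); f=210/np.tan(np.radians(c['fov_y']/2)); T=np.array(c['tool_from_camera'])
    R=Ro.from_euler('xyz',rot,degrees=True).as_matrix()
    q=(np.asarray(P)-pos)@R; q=(q-T[:3,3])@T[:3,:3]; th=np.arctan2(np.hypot(q[...,0],q[...,1]),q[...,2]); r=np.hypot(q[...,0],q[...,1])+1e-9
    return np.stack([c['cx']+f*th*q[...,0]/r,c['cy']+f*th*q[...,1]/r],-1)
E
python3 - <<'E'
from h import *
a=np.load('pics/w1.npz'); im=a['im']; pos,rot=a['pos'],a['rot']
hsv=cv2.cvtColor(im,cv2.COLOR_RGB2HSV); V=hsv[...,2]
m=(V<55); m[:150]=0; m[250:]=0; m[:,:260]=0; m[:,300:]=0
n,l,st,ce=cv2.connectedComponentsWithStats(m.astype(np.uint8))
i=1+np.argmax(st[1:,4]); print(st[i]); v,u=np.nonzero(l==i)
p=wz(u,v,.073,pos,rot)[:,:2]; r=cv2.fitLine(p.astype(np.float32),cv2.DIST_L2,0,.01,.01).ravel(); print('handle',p.mean(0),r,np.degrees(np.arctan2(r[1],r[0])),p.min(0),p.max(0))
m=(V<70); m[:285]=0; m[318:]=0; m[:,:255]=0; m[:,290:]=0; v,u=np.nonzero(m); print('knob',wz(u.mean(),v.mean(),.097,pos,rot),len(u),u.mean(),v.mean())
m=(V<140)&(V>80); m[:205]=0;m[305:]=0;m[:,:355]=0;m[:,450:]=0
n,l,st,ce=cv2.connectedComponentsWithStats(cv2.morphologyEx(m.astype(np.uint8),cv2.MORPH_OPEN,np.ones((5,5)))); i=1+np.argmax(st[1:,4]); c,_=cv2.findContours((l==i).astype(np.uint8),cv2.RETR_EXTERNAL,cv2.CHAIN_APPROX_NONE)
p=wz(c[0][:,0,0],c[0][:,0,1],.022,pos,rot)[:,:2].astype(np.float32); print('heat',st[i],cv2.minEnclosingCircle(p*1000),cv2.fitEllipse(p*1000))
# wrist depth check
print('plate corners', wz(np.array([201,467]),np.array([206,198]),.022,pos,rot))
E
```

```text
[ 268  157   23   90 1385]
handle [ 0.56595218 -0.2837312 ] [ 0.9754715  -0.22012587  0.5659522  -0.2837312 ] -12.716426 [ 0.53128289 -0.29901737] [ 0.60995459 -0.270132  ]
knob [ 0.65185926 -0.30139929  0.097     ] 363 271.5123966942149 300.59228650137743
heat [ 359  213   88   87 5568] ((669.5978393554688, -152.5090789794922), 55.541500091552734) ((668.3322143554688, -150.65621948242188), (102.41482543945312, 111.141845703125), 122.96538543701172)
plate corners [[ 0.57806593 -0.36682872  0.022     ]
 [ 0.60723941 -0.07216925  0.022     ]]
```

```bash
python3 plan.py '[(0.565,-.283,.1,168,4),(.565,-.283,.048,168,4)]' .05
```

```text
n 8
[[[0.0,0.001,0.017],[0,0,0.16],0.05],[[0.001,0.001,0.017],[0,0,0.16],0.05],[[0.0,0.001,0.016],[0,0,0.16],0.05],[[0.001,0.0,0.017],[0,0,0.16],0.05],[[0.0,0.0,0.013],[0,0,0.0],0.05],[[0.0,0.0,0.013],[0,0,0.0],0.05],[[0.0,0.0,0.013],[0,0,0.0],0.05],[[0.0,0.0,0.013],[0,0,0.0],0.05]]
```

Run:
```python
from h import *
s=monitor.observe();print(s['tool_pos'],s['tcp_rot'],s['clock'])
```

```text
[ 0.56629463 -0.28665695  0.16663372] [ 1.79989976e+02 -5.98250275e-02  1.71846643e+02] 2.1667
```

Request:
step_arm --motion '[[[0, 0.001, 0.017], [0, 0, 0.16], 0.05], [[0.001, 0.001, 0.017], [0, 0, 0.16], 0.05], [[0, 0.001, 0.016], [0, 0, 0.16], 0.05], [[0.001, 0, 0.017], [0, 0, 0.16], 0.05], [[0, 0, 0], [0, 0, 0], 0.05], [[0, 0, 0], [0, 0, 0], 0.05]]'

```text
clock: 2.67
tool_pos: [0.5641, -0.2839, 0.1]
tcp_rot: [180.0, -0.1, 168.0]
contact_force: [-0.3, -0.6, 0.3]
grip_width: 0.0502
```

Run:
```python
from h import *
s,_,_=snap('wrist','w2');print(s['tool_pos'],s['tcp_rot'],s['clock'])
pos,rot=s['tool_pos'],s['tcp_rot']
print(wproj(np.array([[.531,-.276,.073],[.653,-.3015,.097],[pos[0],pos[1],pos[2]]]),pos,rot))
```

```text
[ 0.56405354 -0.2838543   0.10000896] [ 1.79975806e+02 -7.78255590e-02  1.67994435e+02] 2.6667
[[279.21992444 177.46710445]
 [279.85985195 356.05171499]
 [277.82562869 244.23916403]]
```

View pics/w2.png

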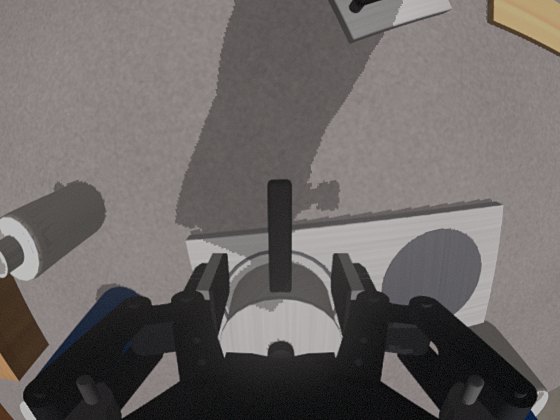

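Request:
step_arm --motion '[[[0, 0, 0.013], [0, 0, 0], 0.05], [[0, 0, 0.013], [0, 0, 0], 0.05], [[0, 0, 0.013], [0, 0, 0], 0.05], [[0, 0, 0.013], [0, 0, 0], 0.05], [[0, 0, 0], [0, 0, 0], 0.05], [[0, 0, 0], [0, 0, 0], 0.03], [[0, 0, 0], [0, 0, 0], 0.02], [[0, 0, 0], [0, 0, 0], 0.01], [[0, 0, 0], [0, 0, 0], 0.01], [[0, 0, 0], [0, 0, 0], 0.01], [[0, 0, 0], [0, 0, 0], 0.01]]' --squeeze 30

```text
clock: 3.63
tool_pos: [0.5653, -0.2835, 0.0485]
tcp_rot: [-180.0, 0.0, 168.1]
contact_force: [0.5, -0.2, 0.0]
grip_width: 0.01
```

```bash
python3 - <<'E'
from h import *
s=monitor.observe();print(s['tool_pos'],s['tcp_rot'],s['moment'])
E
python3 plan.py '[(0.580,-.134,.048,168,16)]' .01
```

```text
[ 0.5652705 -0.2835271  0.0485449] [-1.79986106e+02  3.56302915e-02  1.68097744e+02] [ 0.06958919  0.02498078 -0.02440776]
n 16
[[[0.001,0.009,0.0],[0,0,0.0],0.01],[[0.001,0.009,0.0],[0,0,0.0],0.01],[[0.001,0.009,0.0],[0,0,0.0],0.01],[[0.001,0.009,0.0],[0,0,0.0],0.01],[[0.001,0.009,0.0],[0,0,0.0],0.01],[[0.001,0.009,0.0],[0,0,0.0],0.01],[[0.001,0.01,0.0],[0,0,0.0],0.01],[[0.001,0.009,0.0],[0,0,0.0],0.01],[[0.001,0.01,0.0],[0,0,0.0],0.01],[[0.001,0.009,0.0],[0,0,0.0],0.01],[[0.001,0.01,0.0],[0,0,0.0],0.01],[[0.001,0.009,0.0],[0,0,0.0],0.01],[[0.001,0.01,0.0],[0,0,0.0],0.01],[[0.001,0.009,0.0],[0,0,0.0],0.01],[[0.001,0.01,0.0],[0,0,0.0],0.01],[[0.001,0.009,0.001],[0,0,0.0],0.01]]
```

Run:
```python
from h import *
s,_,_=snap('wrist','w3'); s,im,_=snap('scene','s3')
cv2.imwrite('pics/s3z.png',cv2.resize(im[180:380,150:350,::-1],None,fx=3,fy=3,interpolation=cv2.INTER_CUBIC))
```

```text
(no output)
```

View pics/w3.png

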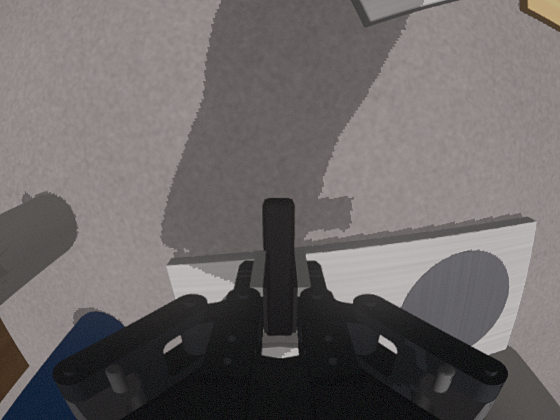

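View pics/s3z.png

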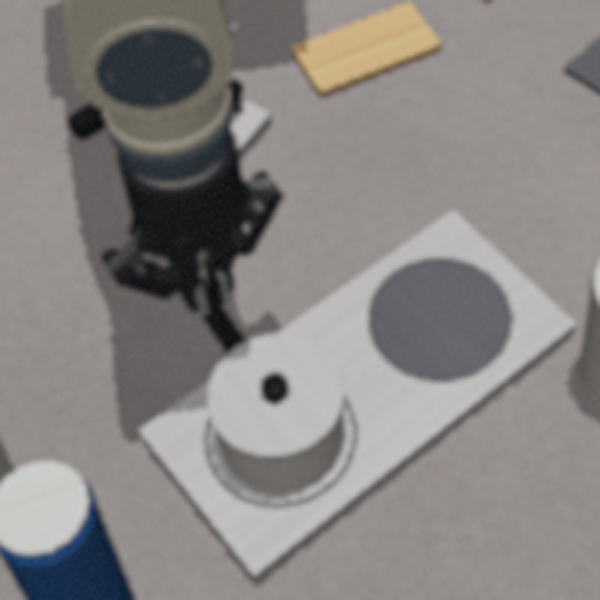

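Request:
step_arm --motion '[[[0, 0, 0], [0, 0, 0], 0], [[0, 0, 0], [0, 0, 0], 0], [[0, 0, 0], [0, 0, 0], 0], [[0, 0, 0], [0, 0, 0], 0]]' --squeeze 30

```text
clock: 4.07
tool_pos: [0.5651, -0.2834, 0.0481]
tcp_rot: [180.0, -0.0, 168.1]
contact_force: [0.3, -0.8, 0.3]
grip_width: -0.0
```

Run:
```python
from h import *
s,_,_=snap('wrist','w4');print(s['tool_pos'],s['grip_width'])
```

```text
[ 0.56508443 -0.28343534  0.04806543] -7.291499896628676e-06
```

View pics/w4.png

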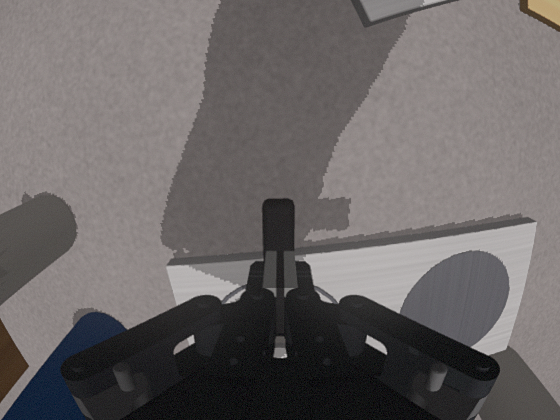

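Run:
```python
from h import *
a=np.load('pics/w4.npz'); d=a['d']; pos,rot=a['pos'],a['rot']
def pt(u,v):
    c=get_calibration('wrist'); o,r=wray(u,v,pos,rot)
    R=Ro.from_euler('xyz',rot,degrees=True).as_matrix(); ax=R@np.array(c['tool_from_camera'])[:3,2]
    return o+r*(d[v,u]/(r@ax))
for u,v in [(100,150),(450,100),(279,210),(279,240),(279,248),(200,280),(450,290),(268,265),(291,265),(256,270),(304,270),(281,350),(240,292),(260,300),(385,20)]: print((u,v),a['im'][v,u],pt(u,v).round(4))
print(get_calibration('wrist')['tool_from_camera'])
```

```text
(100, 150) [140 133 133] [ 4.849e-01 -4.049e-01  3.000e-04]
(450, 100) [143 134 133] [ 0.5026 -0.1412  0.0006]
(279, 210) [38 37 34] [ 0.5365 -0.2767  0.0747]
(279, 240) [41 38 38] [ 0.5521 -0.28    0.0735]
(279, 248) [42 41 43] [ 0.5562 -0.2808  0.074 ]
(200, 280) [179 175 175] [ 0.5927 -0.3467  0.0222]
(450, 290) [100  99 103] [ 0.6461 -0.1609  0.0229]
(268, 265) [77 76 76] [ 0.5523 -0.2847  0.0985]
(291, 265) [76 74 74] [ 0.5542 -0.2752  0.0986]
(256, 270) [39 40 38] [ 0.5552 -0.2909  0.0953]
(304, 270) [44 41 44] [ 0.5597 -0.2703  0.0951]
(281, 350) [131 127 127] [ 0.6127 -0.2916  0.0852]
(240, 292) [179 175 176] [ 0.6065 -0.32    0.0241]
(260, 300) [30 27 30] [ 0.5513 -0.2865  0.1266]
(385, 20) [73 72 73] [ 0.4411 -0.1838  0.0076]
[[ 3.89147761e-04 -9.56099894e-01 -2.93040683e-01  7.59563394e-02]
 [ 9.99999627e-01  1.46014399e-04  8.51565255e-04  9.52633980e-04]
 [-7.71393291e-04 -2.93040905e-01  9.56099594e-01 -1.74171237e-01]
 [ 0.00000000e+00  0.00000000e+00  0.00000000e+00  1.00000000e+00]]
```

Run:
```python
from h import *
s,im,d=snap('scene','s5'); print(s['tool_pos'],s['grip_width'],s['clock'])
p=s['tool_pos']
q=proj('scene',np.array([p,p+[0,0,.019],p+[0,0,.06],[.536,-.277,.073],[.6,-.2905,.073]])); print(q)
big=cv2.resize(im[210:330,170:290,::-1],None,fx=5,fy=5,interpolation=cv2.INTER_CUBIC)
for x,y in q: cv2.circle(big,(int((x-170+.5)*5),int((y-210+.5)*5)),3,(0,0,255),-1)
cv2.imwrite('pics/s5z.png',big)
P=depthpts('scene',d)
for u,v in [(222,286),(218,278),(214,272),(210,268)]: print(u,v,im[v,u],P[v,u].round(4))
```

```text
[ 0.56509265 -0.28343582  0.04803741] 0.0002221615526361061 4.1167
[[220.27016836 287.59717667]
 [219.2527968  282.93878134]
 [216.95759538 272.42939023]
 [212.48006161 271.87740539]
 [227.17431195 293.15355361]]
222 286 [17 19 20] [ 0.5796 -0.287   0.0747]
218 278 [80 81 79] [ 0.5767 -0.2907  0.1071]
214 272 [18 18 22] [ 0.5778 -0.2975  0.1381]
210 268 [25 27 27] [ 0.5615 -0.2951  0.1335]
```

View pics/s5z.png

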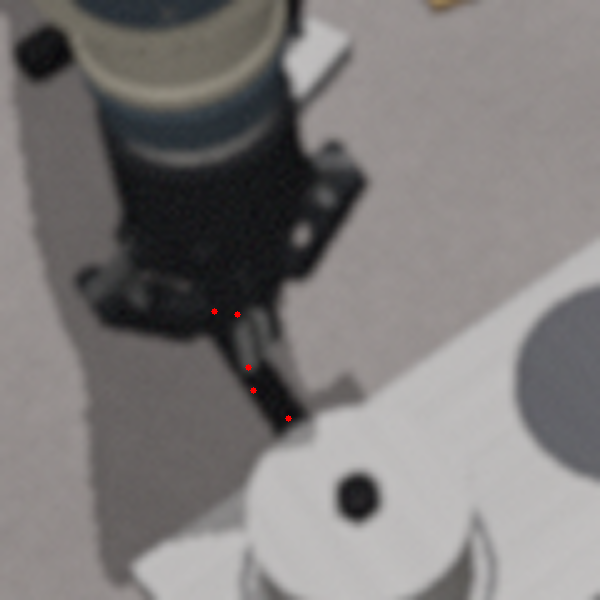

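Run:
```python
from h import *
a=np.load('pics/w4.npz');im=a['im'];b=np.load('pics/w3.npz')['im']
o=np.hstack([cv2.resize(x[190:370,215:345,::-1],None,fx=3,fy=3,interpolation=cv2.INTER_CUBIC) for x in (b,im)])
cv2.imwrite('pics/cmp.png',np.clip(o.astype(float)*1.6,0,255).astype(np.uint8))
d=a['d']; pos,rot=a['pos'],a['rot']
c=get_calibration('wrist')
R=Ro.from_euler('xyz',rot,degrees=True).as_matrix(); ax=R@np.array(c['tool_from_camera'])[:3,2]
for v in range(245,350,8):
    o_,r=wray(np.full(7,0)+np.array([262,268,274,280,286,292,298]),np.full(7,v),pos,rot)
    P=o_+r*(d[v,[262,268,274,280,286,292,298]]/(r@ax))[:,None]; print(v,P[:,2].round(3))
```

```text
245 [0.001 0.075 0.073 0.073 0.074 0.073 0.001]
253 [0.014 0.087 0.086 0.086 0.087 0.087 0.019]
261 [0.087 0.095 0.095 0.094 0.094 0.096 0.087]
269 [0.093 0.101 0.102 0.102 0.101 0.102 0.094]
277 [0.102 0.109 0.109 0.109 0.108 0.109 0.102]
285 [0.109 0.115 0.116 0.116 0.116 0.116 0.108]
293 [0.124 0.123 0.117 0.117 0.117 0.123 0.125]
301 [0.128 0.127 0.12  0.117 0.128 0.128 0.128]
309 [0.133 0.133 0.127 0.117 0.127 0.133 0.133]
317 [0.137 0.138 0.126 0.117 0.127 0.137 0.137]
325 [0.148 0.143 0.127 0.117 0.127 0.143 0.148]
333 [0.152 0.143 0.127 0.073 0.127 0.143 0.152]
341 [0.154 0.143 0.126 0.078 0.127 0.145 0.155]
349 [0.154 0.144 0.129 0.086 0.222 0.145 0.156]
```

View pics/cmp.png

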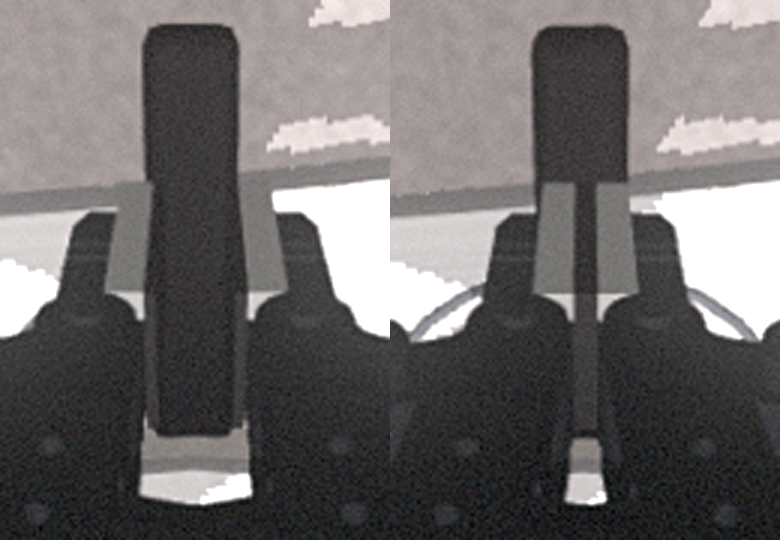

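Request:
step_arm --motion '[[[0, 0, -0.025], [0, 0, 0], 0], [[0, 0, -0.025], [0, 0, 0], 0], [[0, 0, -0.025], [0, 0, 0], 0], [[0, 0, -0.025], [0, 0, 0], 0], [[0, 0, 0], [0, 0, 0], 0], [[0, 0, 0], [0, 0, 0], 0]]'

```text
clock: 4.67
tool_pos: [0.5658, -0.2839, 0.1496]
tcp_rot: [-179.9, 0.2, 168.1]
contact_force: [-0.6, 0.4, 0.2]
grip_width: 0.0002
```

Run:
```python
from h import *
s,im,d=snap('scene','s6'); snap('wrist','w6'); print(s['tool_pos'],s['grip_width'],s['clock'])
p=s['tool_pos']
q=proj('scene',np.array([p,p+[0,0,.019],p+[0,0,.035]])); print(q)
P=depthpts('scene',d)
x0,y0=int(q[0,0]),int(q[0,1])
for v in range(y0-20,y0+8,2):
    for u in range(x0-6,x0+8,3): print(P[v,u].round(3),end=' ')
    print()
big=cv2.resize(im[180:300,170:290,::-1],None,fx=5,fy=5,interpolation=cv2.INTER_CUBIC)
for x,y in q: cv2.circle(big,(int((x-170+.5)*5),int((y-180+.5)*5)),3,(0,0,255),-1)
cv2.imwrite('pics/s6z.png',big)
```

```text
[ 0.56575119 -0.28387116  0.14955633] 0.00016660957835250788 4.6667
[[214.53065112 261.41034035]
 [213.34400939 255.97829453]
 [212.31658144 251.27507569]]
[ 0.576 -0.294  0.238] [ 0.577 -0.289  0.233] [ 0.577 -0.282  0.226] [ 0.582 -0.279  0.228] [ 0.444 -0.184  0.014] 
[ 0.578 -0.296  0.234] [ 0.579 -0.291  0.23 ] [ 0.576 -0.282  0.219] [ 0.582 -0.279  0.222] [ 0.445 -0.187  0.009] 
[ 0.577 -0.297  0.229] [ 0.579 -0.291  0.224] [ 0.579 -0.285  0.218] [ 0.579 -0.278  0.212] [ 0.577 -0.271  0.204] 
[ 0.573 -0.296  0.217] [ 0.577 -0.291  0.217] [ 0.578 -0.285  0.212] [ 0.581 -0.28   0.209] [ 0.577 -0.271  0.197] 
[ 0.573 -0.296  0.211] [ 0.573 -0.29   0.205] [ 0.579 -0.287  0.208] [ 0.579 -0.28   0.201] [ 0.578 -0.273  0.193] 
[ 0.573 -0.297  0.206] [ 0.574 -0.291  0.2  ] [ 0.579 -0.288  0.202] [ 0.578 -0.28   0.193] [ 0.459 -0.2    0.001] 
[ 0.569 -0.296  0.195] [ 0.574 -0.293  0.196] [ 0.578 -0.288  0.195] [ 0.579 -0.282  0.19 ] [ 0.464 -0.204  0.002] 
[ 0.446 -0.227 -0.   ] [ 0.45  -0.222 -0.002] [ 0.578 -0.289  0.19 ] [ 0.465 -0.214  0.005] [ 0.469 -0.208  0.002] 
[ 0.452 -0.232  0.002] [ 0.456 -0.226 -0.   ] [ 0.462 -0.222  0.001] [ 0.466 -0.215 -0.002] [ 0.471 -0.21  -0.001] 
[ 0.457 -0.236  0.002] [ 0.461 -0.23   0.001] [ 0.465 -0.224 -0.001] [ 0.473 -0.221  0.003] [ 0.477 -0.215  0.001] 
[ 0.459 -0.238 -0.002] [ 0.466 -0.234  0.001] [ 0.47  -0.228 -0.001] [ 0.475 -0.224 -0.001] [ 0.483 -0.22   0.003] 
[ 0.465 -0.243  0.001] [ 0.47  -0.238 -0.   ] [ 0.475 -0.233  0.   ] [ 0.48  -0.227 -0.001] [ 0.486 -0.223  0.001] 
[ 0.468 -0.246 -0.001] [ 0.476 -0.242  0.003] [ 0.481 -0.237  0.002] [ 0.487 -0.233  0.004] [ 0.49  -0.226 -0.   ] 
[ 0.473 -0.25  -0.001] [ 0.479 -0.245  0.   ] [ 0.486 -0.241  0.003] [ 0.49  -0.236  0.001] [ 0.496 -0.231  0.002]
```

View pics/s6z.png

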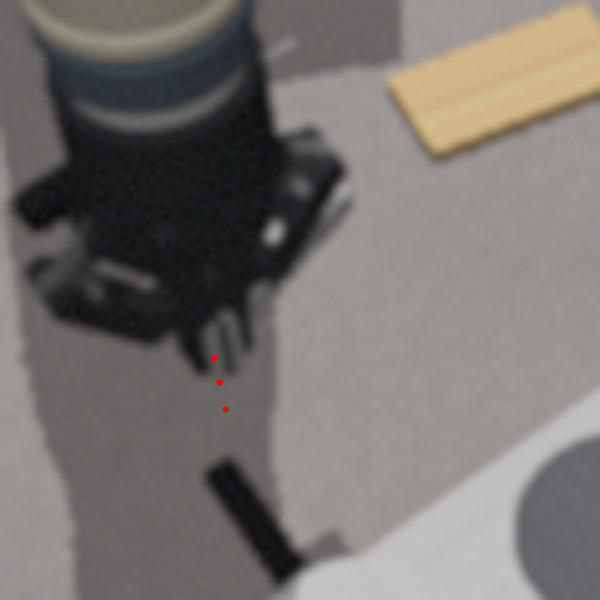

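View pics/w6.png

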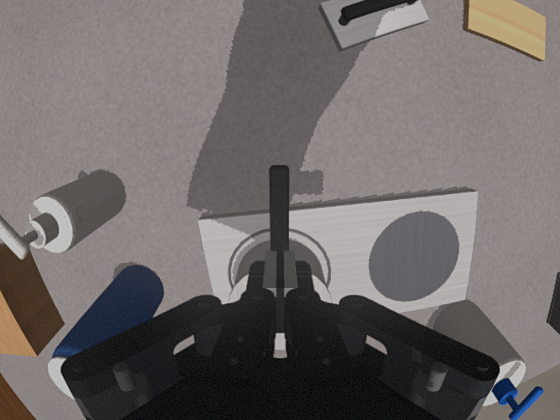

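Request:
step_arm --motion '[[[0, 0, 0.025], [0, 0, 0], 0.05], [[0, 0, 0.025], [0, 0, 0], 0.05], [[0, 0, 0.025], [0, 0, 0], 0.05], [[0, 0, 0.02], [0, 0, 0], 0.05], [[0, 0, 0.02], [0, 0, 0], 0.05], [[0, 0, 0.02], [0, 0, 0], 0.05], [[0, 0, 0.004], [0, 0, 0], 0.05], [[0, 0, 0], [0, 0, 0], 0.05], [[0, 0, 0], [0, 0, 0], 0.03], [[0, 0, 0], [0, 0, 0], 0.01], [[0, 0, 0], [0, 0, 0], 0.01], [[0, 0, 0], [0, 0, 0], 0.01], [[0, 0, 0], [0, 0, 0], 0.01], [[0, 0, 0], [0, 0, 0], 0.01]]' --squeeze 30

```text
clock: 5.93
tool_pos: [0.5656, -0.2838, 0.0102]
tcp_rot: [-180.0, 0.1, 168.1]
contact_force: [-0.5, -0.1, 6.6]
grip_width: 0.0157
```

```bash
python3 - <<'E'
from h import *
s,im,d=snap('wrist','w7'); print(s['tool_pos'],s['tcp_rot'],s['grip_width'],s['moment'])
E
python3 plan.py '[(0.5802,-.1345,.0105,168,18)]' .01
```

```text
[ 0.5656054  -0.28381681  0.01023676] [-1.79954520e+02  1.02771274e-01  1.68096083e+02] 0.015745915064915204 [0.036294   0.04586655 0.00962811]
n 18
[[[0.001,0.008,0.0],[0,0,0.0],0.01],[[0.001,0.008,0.0],[0,0,0.0],0.01],[[0.001,0.008,0.0],[0,0,0.0],0.01],[[0.001,0.008,0.0],[0,0,0.0],0.01],[[0.001,0.008,0.0],[0,0,0.0],0.01],[[0.001,0.008,0.0],[0,0,0.0],0.01],[[0.001,0.008,0.0],[0,0,0.0],0.01],[[0.001,0.008,0.0],[0,0,0.0],0.01],[[0.001,0.009,0.0],[0,0,0.0],0.01],[[0.001,0.008,0.0],[0,0,0.0],0.01],[[0.001,0.009,0.0],[0,0,0.0],0.01],[[0.001,0.008,0.0],[0,0,0.0],0.01],[[0.001,0.009,0.0],[0,0,0.0],0.01],[[0.001,0.008,0.0],[0,0,0.0],0.01],[[0.001,0.009,0.0],[0,0,0.0],0.01],[[0.001,0.008,0.0],[0,0,0.0],0.01],[[0.0,0.009,0.0],[0,0,0.0],0.01],[[0.001,0.008,0.0],[0,0,0.0],0.01]]
```

View pics/w7.png

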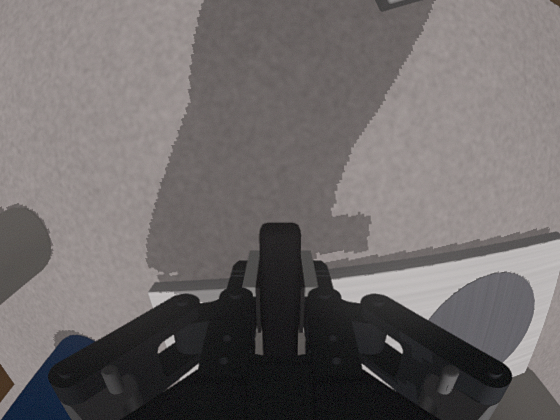

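Request:
step_arm --motion '[[[0, 0, -0.0005], [0, 0, 0], 0.01], [[0, 0, 0], [0, 0, 0], 0.01], [[0, 0, 0], [0, 0, 0], 0.01]]'

```text
clock: 6.23
tool_pos: [0.5656, -0.2838, 0.0102]
tcp_rot: [-180.0, 0.1, 168.1]
contact_force: [1.1, -0.8, 5.8]
grip_width: 0.0151
```

Request:
step_arm --motion '[[[0, 0, -0.001], [0, 0, 0], 0.01], [[0, 0, 0], [0, 0, 0], 0.01], [[0, 0, 0], [0, 0, 0], 0.01]]'

```text
clock: 6.48
tool_pos: [0.5652, -0.2835, 0.0104]
tcp_rot: [180.0, -0.0, 168.1]
contact_force: [2.0, -1.1, -0.3]
grip_width: 0.0157
```

Request:
step_arm --motion '[[[0, 0.004, 0], [0, 0, 0], 0.01], [[0.001, 0.008, 0], [0, 0, 0], 0.01], [[0.001, 0.009, 0], [0, 0, 0], 0.01], [[0.001, 0.009, 0], [0, 0, 0], 0.01], [[0.001, 0.009, 0], [0, 0, 0], 0.01], [[0.001, 0.009, 0], [0, 0, 0], 0.01], [[0.001, 0.009, 0], [0, 0, 0], 0.01], [[0.001, 0.009, 0], [0, 0, 0], 0.01], [[0.001, 0.009, 0], [0, 0, 0], 0.01], [[0.001, 0.009, 0], [0, 0, 0], 0.01], [[0.001, 0.009, 0], [0, 0, 0], 0.01], [[0.001, 0.009, 0], [0, 0, 0], 0.01], [[0.001, 0.009, 0], [0, 0, 0], 0.01], [[0.001, 0.009, 0], [0, 0, 0], 0.01], [[0.001, 0.008, 0], [0, 0, 0], 0.01], [[0.001, 0.008, 0], [0, 0, 0], 0.01], [[0.001, 0.005, 0], [0, 0, 0], 0.01], [[0, 0, 0], [0, 0, 0], 0.01], [[0, 0, 0], [0, 0, 0], 0.01]]'

```text
clock: 8.07
tool_pos: [0.5783, -0.1412, 0.0105]
tcp_rot: [179.9, -0.0, 168.2]
contact_force: [-1.4, 1.4, -1.5]
grip_width: 0.0156
```

Run:
```python
from h import *
s,im,d=snap('scene','s8'); print(s['tool_pos'],s['tcp_rot'],s['grip_width'],s['contact_force'])
cv2.imwrite('pics/s8z.png',cv2.resize(im[200:380,190:390,::-1],None,fx=3.5,fy=3.5,interpolation=cv2.INTER_CUBIC))
hsv=cv2.cvtColor(im,cv2.COLOR_RGB2HSV);V=hsv[...,2].astype(int);P=depthpts('scene',d)
x,y,z=np.moveaxis(P,-1,0)
m=(V<75)&(z>.085)&(z<.11)&(x>.6)&(x<.75)&(y>-.35)&(y<-.08); n,l,st,ce=cv2.connectedComponentsWithStats(m.astype(np.uint8))
for i in range(1,n):
    if st[i,4]>10: print('knob',ce[i],st[i,4],toz('scene',*ce[i],.095))
```

```text
[ 0.57828978 -0.14121802  0.01049689] [ 1.79941634e+02 -4.04832790e-02  1.68179213e+02] 0.015645841147047715 [-1.4088124   1.43399263 -1.51313325]
knob [294.07142857 269.97619048] 42 [ 0.67275768 -0.16061707  0.095     ]
```

View pics/s8z.png

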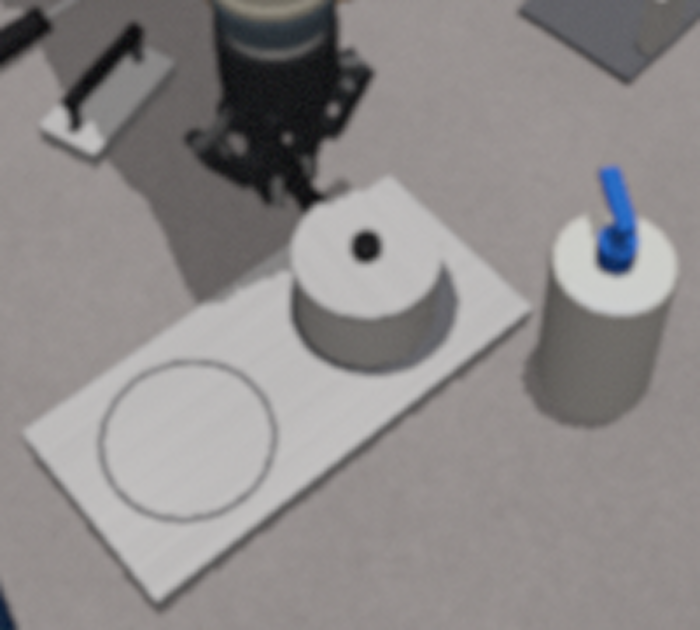

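```bash
python3 - <<'E'
from h import *
a=np.load('pics/s8.npz'); im=a['im'];V=im.max(2).astype(int)
P=depthpts('scene',a['d']); 
g=cv2.GaussianBlur(V.astype(np.float32),(0,0),5)-V
m=(g>12); m[:295]=0;m[358:]=0;m[:,:212]=0;m[:,276:]=0
m2=np.zeros_like(m)
v,u=np.nonzero(m); p=toz('scene',u,v,.022)[:,:2]
c=np.array([.654,-.303]); 
for _ in range(5):
    r=np.hypot(*(p-c).T); k=abs(r-.054)<.006
    A=np.c_[2*p[k],np.ones(k.sum())]; s=np.linalg.lstsq(A,(p[k]**2).sum(1),rcond=None)[0]; c=s[:2]; 
print('ring scene',c,np.sqrt(s[2]+c@c),k.sum())
a=np.load('pics/s0.npz'); im=a['im'];V=im.max(2).astype(int)
m=((V<150)&(V>60)).astype(np.uint8); m[:262]=0;m[312:]=0;m[:,:268]=0;m[:,328:]=0
n,l,st,ce=cv2.connectedComponentsWithStats(cv2.morphologyEx(m,cv2.MORPH_OPEN,np.ones((5,5)))); i=1+np.argmax(st[1:,4]); print(st[i])
cs,_=cv2.findContours((l==i).astype(np.uint8),0,1); p=toz('scene',cs[0][:,0,0],cs[0][:,0,1],.022)[:,:2].astype(np.float32); print('heat scene',cv2.minEnclosingCircle(p*1000))
E
python3 - <<'E'
from h import *
a=np.load('pics/s0.npz'); im=a['im'];d=a['d'];V=im.max(2).astype(int)
P=depthpts('scene',d);x,y,z=np.moveaxis(P,-1,0)
m=(V<75)&(z>.085)&(z<.11)&(x>.6)&(x<.75)&(y>-.35)&(y<-.08); n,l,st,ce=cv2.connectedComponentsWithStats(m.astype(np.uint8))
for i in range(1,n):
    if st[i,4]>10: print('knob s0',ce[i],st[i,4],toz('scene',*ce[i],.095))
E
```

```text
ring scene [ 0.65633783 -0.30171382] 0.05288964585162214 352
[ 273  266   48   41 1557]
heat scene ((671.3677978515625, -152.21229553222656), 54.51546096801758)
knob s0 [241.02 309.08] 50 [ 0.65979927 -0.30303175  0.095     ]
```

Request:
step_arm --motion '[[[0, 0.004, 0], [0, 0, 0], 0.01], [[0, 0.0035, 0], [0, 0, 0], 0.01], [[0, 0, 0], [0, 0, 0], 0.01], [[0, 0, 0], [0, 0, 0], 0.01], [[0, 0, 0], [0, 0, 0], 0.03], [[0, 0, 0], [0, 0, 0], 0.05], [[0, 0, 0], [0, 0, 0], 0.05], [[0, 0, -0.02], [0, 0, 0], 0.05], [[0, 0, -0.035], [0, 0, 0], 0.05], [[0, 0, -0.035], [0, 0, 0], 0.05], [[0.03, 0, -0.035], [0, 0, 0], 0.05], [[0.035, 0.01, -0.01], [0, 0, 0], 0.05], [[0.035, 0.02, 0], [0, 0, 0], 0.05], [[0, 0.03, 0], [0, 0, 0], 0.05], [[0, 0.03, 0], [0, 0, 0], 0.05], [[0, 0, 0], [0, 0, 0], 0.05], [[0, 0, 0], [0, 0, 0], 0.05]]'

```text
clock: 9.53
tool_pos: [0.5038, -0.0255, 0.1427]
tcp_rot: [180.0, 0.1, 168.3]
contact_force: [-0.0, 0.2, -0.4]
grip_width: 0.0497
```

Run:
```python
from meas import *
s,im,d=snap('scene','s9'); print(s['tool_pos'],s['tcp_rot'],s['grip_width'],s['contact_force'])
P=depthpts('scene',d);x,y,z=np.moveaxis(P,-1,0);V=im.max(2).astype(int)
m=(V<75)&(z>.085)&(z<.11)&(x>.6)&(x<.75)&(y>-.35)&(y<-.08); n,l,st,ce=cv2.connectedComponentsWithStats(m.astype(np.uint8))
for i in range(1,n):
    if st[i,4]>10: print('knob',ce[i],st[i,4],toz('scene',*ce[i],.095))
s,im,d=snap('top','t9'); pot(im,d)
snap('wrist','w9')
```

```text
[ 0.50375525 -0.02550647  0.14267604] [1.79991745e+02 5.70048070e-02 1.68255243e+02] 0.04973008047210193 [-0.00948261  0.15122553 -0.3943613 ]
knob [296.325 269.025] 40 [ 0.6745912  -0.15551053  0.095     ]
platewhite [(0.6585, -0.2688, 140.0, 218.8, 84.2), (0.6997, -0.1134, 62.1, 89.9, -5.6)]
hnd 137 [ 0.7666 -0.083 ] ext [ 0.755 -0.12 ] [ 0.786 -0.053] ang 84.88
hnd 189 [ 0.5888 -0.1362] ext [ 0.548 -0.156] [ 0.632 -0.124] ang -11.09
lid ((671.2160034179688, -154.48724365234375), 46.546207427978516)
knob [ 0.6691 -0.1539  0.097 ] 34
```

View pics/t9.png

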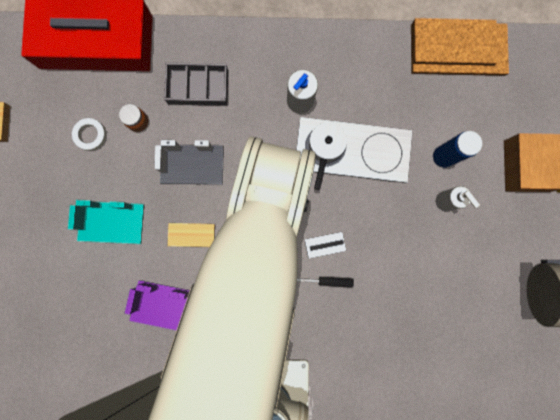

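View pics/w9.png

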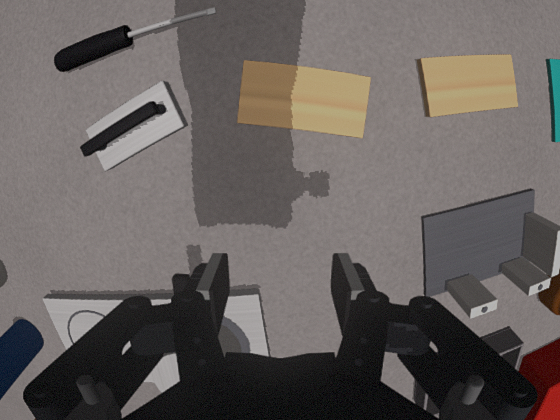

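```bash
cat >> meas.py <<'E'
def wdepth(im,d,pos,rot):
    c=get_calibration('wrist'); v,u=np.mgrid[:420,:560]; o,r=wray(u,v,pos,rot)
    R=Ro.from_euler('xyz',rot,degrees=True).as_matrix(); ax=R@np.array(c['tool_from_camera'])[:3,2]
    return o+r*(d/(r@ax))[...,None]
def wrect(mask,z,pos,rot,mn=300):
    cs,_=cv2.findContours(mask.astype(np.uint8),cv2.RETR_EXTERNAL,cv2.CHAIN_APPROX_NONE); out=[]
    for c in cs:
        if cv2.contourArea(c)<mn: continue
        p=wz(c[:,0,0],c[:,0,1],z,pos,rot)[:,:2].astype(np.float32)
        (x,y),(w,h),a=cv2.minAreaRect(p*1000)
        if w>h: w,h,a=h,w,a-90
        out.append((round(x/1000,4),round(y/1000,4),round(w,1),round(h,1),round((a+180)%180,1)))
    return out
def wboards(im,d,pos,rot,z=.012):
    hsv=cv2.cvtColor(im,cv2.COLOR_RGB2HSV); H,S,V=cv2.split(hsv)
    b=(H>12)&(H<32)&(S>70)&(V>90); b=cv2.morphologyEx(b.astype(np.uint8),cv2.MORPH_CLOSE,np.ones((5,5)))
    return wrect(b,z,pos,rot)
E
python3 - <<'E'
from meas import *
a=np.load('pics/w9.npz'); im,d,pos,rot=a['im'],a['d'],a['pos'],a['rot']
print(wboards(im,d,pos,rot))
P=wdepth(im,d,pos,rot); R=Ro.from_euler('xyz',rot,degrees=True).as_matrix()
Q=(P-pos)@R
for u in (218,224,340,346):
    for v in range(250,300,6): print(u,v,Q[v,u].round(4),end=' ')
    print()
for i in range(3): print(get_calibration('wrist')['tool_from_camera'][:,3])
# jig in wrist
for u,v in [(470,240),(480,300),(520,278),(540,220),(560-15,245)]: print((u,v),P[v,u].round(4))
E
```

```text
[(0.4224, 0.0143, 60.0, 119.8, 161.6), (0.4301, 0.1953, 59.8, 120.6, 179.7)]
218 250 [-0.0692 -0.0654  0.1419] 218 256 [ 0.0122 -0.027  -0.042 ] 218 262 [ 0.0117 -0.0262 -0.0471] 218 268 [ 0.0121 -0.025  -0.0535] 218 274 [ 0.0119 -0.0242 -0.0583] 218 280 [ 0.0105 -0.0238 -0.061 ] 218 286 [ 0.008  -0.024  -0.0614] 218 292 [ 0.0055 -0.0241 -0.0621] 218 298 [ 0.0042 -0.0238 -0.0647] 
224 250 [-0.0692 -0.0588  0.1421] 224 256 [ 0.0121 -0.0243 -0.0416] 224 262 [ 0.0102 -0.024  -0.044 ] 224 268 [ 0.0078 -0.024  -0.0452] 224 274 [ 0.0063 -0.0237 -0.048 ] 224 280 [ 0.0034 -0.0238 -0.0485] 224 286 [ 0.0009 -0.0238 -0.0496] 224 292 [-0.0014 -0.0238 -0.0509] 224 298 [-0.0047 -0.0241 -0.0509] 
340 250 [-0.0691  0.0662  0.1417] 340 256 [ 0.0125  0.0284 -0.0425] 340 262 [ 0.0124  0.0274 -0.0484] 340 268 [ 0.0128  0.0263 -0.0547] 340 274 [ 0.0107  0.0262 -0.0561] 340 280 [ 0.0093  0.0258 -0.0589] 340 286 [ 0.0069  0.0259 -0.0596] 340 292 [ 0.0043  0.026  -0.0601] 340 298 [ 0.0026  0.0258 -0.0622] 
346 250 [-0.0685  0.0725  0.1401] 346 256 [ 0.0122  0.0313 -0.0421] 346 262 [ 0.0125  0.03   -0.0487] 346 268 [ 0.0124  0.029  -0.0542] 346 274 [ 0.0123  0.028  -0.0593] 346 280 [ 0.0123  0.0271 -0.064 ] 346 286 [ 0.0123  0.0263 -0.0687] 346 292 [ 0.0101  0.0263 -0.0695] 346 298 [ 0.0092  0.0259 -0.0725] 
[ 7.59566244e-02  9.52127248e-04 -1.74171417e-01  1.00000000e+00]
[ 7.59566244e-02  9.52127248e-04 -1.74171417e-01  1.00000000e+00]
[ 7.59566244e-02  9.52127248e-04 -1.74171417e-01  1.00000000e+00]
(470, 240) [0.6068 0.1796 0.0085]
(480, 300) [0.6549 0.1658 0.0608]
(520, 278) [0.6536 0.2327 0.0496]
(540, 220) [0.5924 0.2697 0.036 ]
(545, 245) [0.6183 0.2679 0.0516]
```

```bash
python3 plan.py '[(0.4306,.1949,.13,-89.8,15)]' .078
```

```text
n 15
[[[0.008,0.013,0.001],[0,0,-1.13],0.078],[[0.006,0.014,0.001],[0,0,-1.13],0.078],[[0.004,0.015,0.001],[0,0,-1.13],0.078],[[0.003,0.015,0.001],[0,0,-1.13],0.078],[[0.001,0.016,0.001],[0,0,-1.13],0.078],[[-0.001,0.016,0.001],[0,0,-1.13],0.078],[[-0.003,0.015,0.001],[0,0,-1.13],0.078],[[-0.005,0.015,0.001],[0,0,-1.13],0.078],[[-0.006,0.014,0.001],[0,0,-1.13],0.078],[[-0.008,0.013,0.001],[0,0,-1.13],0.078],[[-0.01,0.012,0.0],[0,0,-1.13],0.078],[[-0.011,0.011,0.001],[0,0,-1.13],0.078],[[-0.012,0.01,0.0],[0,0,-1.13],0.078],[[-0.014,0.009,0.001],[0,0,-1.13],0.078],[[-0.014,0.007,0.0],[0,0,-1.13],0.078]]
```

Request:
step_arm --motion '[[[0.008, 0.013, 0.001], [0, 0, -1.13], 0.078], [[0.006, 0.014, 0.001], [0, 0, -1.13], 0.078], [[0.004, 0.015, 0.001], [0, 0, -1.13], 0.078], [[0.003, 0.015, 0.001], [0, 0, -1.13], 0.078], [[0.001, 0.016, 0.001], [0, 0, -1.13], 0.078], [[-0.001, 0.016, 0.001], [0, 0, -1.13], 0.078], [[-0.003, 0.015, 0.001], [0, 0, -1.13], 0.078], [[-0.005, 0.015, 0.001], [0, 0, -1.13], 0.078], [[-0.006, 0.014, 0.001], [0, 0, -1.13], 0.078], [[-0.008, 0.013, 0.001], [0, 0, -1.13], 0.078], [[-0.01, 0.012, 0], [0, 0, -1.13], 0.078], [[-0.011, 0.011, 0.001], [0, 0, -1.13], 0.078], [[-0.012, 0.01, 0], [0, 0, -1.13], 0.078], [[-0.014, 0.009, 0.001], [0, 0, -1.13], 0.078], [[-0.014, 0.007, 0], [0, 0, -1.13], 0.078], [[0, 0, 0], [0, 0, 0], 0.078], [[0, 0, 0], [0, 0, 0], 0.078], [[0, 0, 0], [0, 0, 0], 0.078]]'

```text
clock: 11.18
tool_pos: [0.4307, 0.1946, 0.1301]
tcp_rot: [180.0, -0.0, -90.4]
contact_force: [0.6, -0.7, -0.2]
grip_width: 0.078
```

Run:
```python
from meas import *
s,im,d=snap('wrist','w10'); pos,rot=s['tool_pos'],s['tcp_rot']; print(pos,rot,s['clock'],s['q'])
print(wboards(im,d,pos,rot))
P=wdepth(im,d,pos,rot); R=Ro.from_euler('xyz',rot,degrees=True).as_matrix(); Q=(P-pos)@R
for u in (165,175,185,190,370,380,390,400):
    for v in range(250,300,8): print(u,v,Q[v,u].round(3),end=' ')
    print()
```

```text
[0.43065368 0.19464451 0.13011737] [ 1.79993783e+02 -1.63394061e-02 -9.04218455e+01] 11.1833 [ 1.41428215e+01  9.22549282e+00 -1.65618226e+01  6.42228104e+01
 -1.42510021e-02 -7.54353309e+01]
[(0.4301, 0.1954, 60.1, 119.2, 179.6), (0.4309, 0.0399, 60.1, 67.4, 161.7)]
165 250 [-0.068 -0.122  0.129] 165 258 [-0.078 -0.124  0.13 ] 165 266 [-0.088 -0.125  0.13 ] 165 274 [ 0.006 -0.049 -0.054] 165 282 [ 0.01  -0.044 -0.068] 165 290 [ 0.01  -0.042 -0.074] 165 298 [ 0.01  -0.04  -0.079] 
175 250 [-0.068 -0.111  0.13 ] 175 258 [-0.077 -0.112  0.13 ] 175 266 [ 0.01  -0.044 -0.054] 175 274 [ 0.01  -0.042 -0.061] 175 282 [ 0.009 -0.04  -0.066] 175 290 [ 0.009 -0.039 -0.072] 175 298 [ 0.008 -0.038 -0.076] 
185 250 [-0.067 -0.099  0.13 ] 185 258 [-0.077 -0.1    0.13 ] 185 266 [ 0.01  -0.04  -0.053] 185 274 [ 0.009 -0.038 -0.058] 185 282 [ 0.006 -0.038 -0.061] 185 290 [ 0.003 -0.038 -0.062] 185 298 [ 0.001 -0.038 -0.064] 
190 250 [-0.067 -0.094  0.13 ] 190 258 [-0.076 -0.094  0.129] 190 266 [ 0.009 -0.038 -0.052] 190 274 [ 0.006 -0.038 -0.053] 190 282 [ 0.002 -0.038 -0.054] 190 290 [-0.    -0.038 
[... 210 characters left out ...]
  0.04  -0.056] 370 298 [-0.003  0.04  -0.059] 
380 250 [-0.067  0.107  0.13 ] 380 258 [-0.076  0.108  0.129] 380 266 [ 0.01   0.044 -0.053] 380 274 [ 0.01   0.042 -0.06 ] 380 282 [ 0.009  0.041 -0.066] 380 290 [ 0.007  0.04  -0.069] 380 298 [ 0.005  0.04  -0.071] 
390 250 [-0.068  0.119  0.131] 390 258 [-0.077  0.12   0.13 ] 390 266 [-0.087  0.122  0.13 ] 390 274 [ 0.01   0.047 -0.061] 390 282 [ 0.01   0.045 -0.067] 390 290 [ 0.009  0.043 -0.072] 390 298 [ 0.01   0.041 -0.079] 
400 250 [-0.068  0.13   0.129] 400 258 [-0.076  0.13   0.126] 400 266 [-0.084  0.13   0.123] 400 274 [-0.091  0.13   0.119] 400 282 [ 0.006  0.052 -0.061] 400 290 [ 0.006  0.049 -0.068] 400 298 [ 0.01   0.045 -0.079]
```

View pics/w10.png

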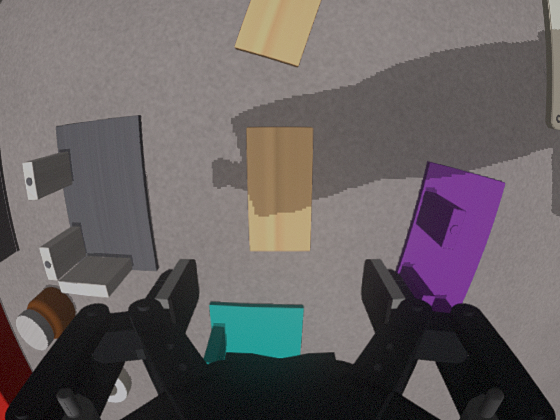

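Request:
step_arm --motion '[[[0, 0, 0.03], [0, 0, 0.1], 0.078], [[0, 0, 0.03], [0, 0, 0], 0.078], [[0, 0, 0.03], [0, 0, 0], 0.078], [[0, 0, 0.03], [0, 0, 0], 0.078], [[0, 0, 0.025], [0, 0, 0], 0.078], [[0, 0, 0.015], [0, 0, 0], 0.078], [[0, 0, 0.009], [0, 0, 0], 0.078], [[0, 0, 0], [0, 0, 0], 0.078], [[0, 0, 0], [0, 0, 0], 0.065], [[0, 0, 0], [0, 0, 0], 0.05], [[0, 0, 0], [0, 0, 0], 0.05], [[0, 0, 0], [0, 0, 0], 0.05], [[0, 0, 0], [0, 0, 0], 0.05], [[0, 0, 0], [0, 0, 0], 0.05]]' --squeeze 35

```text
clock: 12.4
tool_pos: [0.4328, 0.1957, -0.0359]
tcp_rot: [-179.7, 0.0, -90.9]
contact_force: [0.6, -2.3, 16.3]
grip_width: 0.0596
```

Request:
step_arm --motion '[[[0, 0, -0.005], [0, 0, 0], 0.05], [[0, 0, -0.015], [0, 0, 0], 0.05], [[0, 0, -0.03], [0, 0, 0], 0.05], [[0, 0, -0.03], [0, 0, 0], 0.05], [[0, 0, -0.03], [0, 0, 0], 0.05], [[0, 0, -0.03], [0, 0, 0], 0.05], [[0, 0, 0], [0, 0, 0], 0.05], [[0, 0, 0], [0, 0, 0], 0.05], [[0, 0, 0], [0, 0, 0], 0.05]]'

```text
clock: 13.15
tool_pos: [0.4301, 0.1954, 0.1015]
tcp_rot: [-180.0, 0.0, -90.8]
contact_force: [-0.6, -0.5, -0.5]
grip_width: 0.059
```

Run:
```python
from meas import *
s,im,d=snap('wrist','w11'); pos,rot=s['tool_pos'],s['tcp_rot']; print(pos,rot,s['grip_width'],s['contact_force'])
P=wdepth(im,d,pos,rot); R=Ro.from_euler('xyz',rot,degrees=True).as_matrix(); Q=(P-pos)@R
for v in range(180,300,15): print(v,[tuple(Q[v,u].round(3)) for u in (250,280,310)])
print(wboards(im,d,pos,rot,pos[2]+.055))
```

```text
[0.43006128 0.1953684  0.10152772] [-1.79960278e+02  1.26535495e-02 -9.08263162e+01] 0.05904643691608817 [-0.56334293 -0.49967694 -0.49142156]
180 [(np.float64(0.046), np.float64(-0.011), np.float64(-0.049)), (np.float64(0.046), np.float64(0.001), np.float64(-0.048)), (np.float64(0.046), np.float64(0.013), np.float64(-0.049))]
195 [(np.float64(0.04), np.float64(-0.011), np.float64(-0.048)), (np.float64(0.04), np.float64(0.001), np.float64(-0.049)), (np.float64(0.04), np.float64(0.013), np.float64(-0.049))]
210 [(np.float64(0.034), np.float64(-0.011), np.float64(-0.049)), (np.float64(0.033), np.float64(0.001), np.float64(-0.047)), (np.float64(0.034), np.float64(0.013), np.float64(-0.049))]
225 [(np.float64(0.027), np.float64(-0.011), np.float64(-0.049)), (np.float64(0.027), np.float64(0.001), np.float64(-0.049)), (np.float64(0.027), np.float64(0.014), np.float64(-0.048))]
240 [(np.float64(0.021), np.float64(-0.011), np.float64(-0.049)), (np.float64(0.021), np.float64(0.001), np.float64(-0.049)), (np.float64(0.021), np.float64(0.014), np.float64(-0.049))]
255 [(np.float64(0.013), np.float64(-0.012), np.float64(-0.048)), (np.float64(0.014), np.float64(0.001), np.float64(-0.049)), (np.float64(0.014), np.float64(0.014), np.float64(-0.049))]
270 [(np.float64(0.006), np.float64(-0.012), np.float64(-0.049)), (np.float64(0.007), np.float64(0.001), np.float64(-0.049)), (np.float64(0.006), np.float64(0.014), np.float64(-0.048))]
285 [(np.float64(-0.001), np.float64(-0.012), np.float64(-0.049)), (np.float64(-0.001), np.float64(0.001), np.float64(-0.049)), (np.float64(-0.002), np.float64(0.015), np.float64(-0.047))]
[(0.4288, 0.1856, 56.5, 103.4, 179.4), (0.4298, 0.0876, 25.0, 27.1, 72.1)]
```

View pics/w11.png

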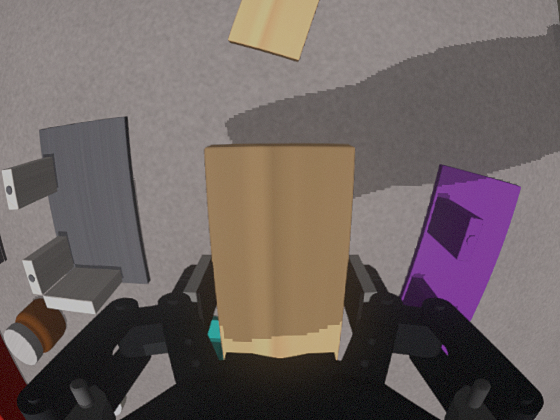

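Run:
```python
from meas import *
a=np.load('pics/w11.npz'); im,d,pos,rot=a['im'],a['d'],a['pos'],a['rot']
R=Ro.from_euler('xyz',rot,degrees=True).as_matrix()
p=wz(np.array([209,280,350,212,346,222,338]),np.array([147,147,147,200,200,357,357]),pos[2]+.0485,pos,rot); print(((p-pos)@R).round(4))
P=wdepth(im,d,pos,rot)
# jig pts in world
x,y,z=np.moveaxis(P,-1,0); V=im.max(2); S=im.max(2).astype(int)-im.min(2)
b=(z>.003)&(z<.014)&(V<140)&(V>60)&(S<25)&(x>.5)&(x<.75); b[:,200:]=0
print('base',wrect(b,.008,pos,rot))
for n,m in (('long2',(z>.06)&(z<.08)&(x>.6)&(x<.75)&(y>.1)&(y<.35)),):
    print(n,wrect(m,.07,pos,rot,80))
cv2.imwrite('pics/j11.png',cv2.resize(im[100:340,0:200,::-1],None,fx=2.5,fy=2.5,interpolation=cv2.INTER_CUBIC))
```

```text
[[ 0.0595 -0.0267 -0.0485]
 [ 0.0592  0.0012 -0.0485]
 [ 0.0596  0.0287 -0.0485]
 [ 0.0379 -0.0265 -0.0485]
 [ 0.0379  0.0281 -0.0485]
 [-0.0468 -0.0289 -0.0485]
 [-0.0467  0.0315 -0.0485]]
base [(0.6162, 0.2014, 107.4, 166.0, 0.2)]
long2 [(0.7217, 0.3327, 38.1, 60.0, 89.1), (0.63, 0.2545, 55.1, 74.3, 90.5), (0.6552, 0.165, 25.7, 37.1, 179.4)]
```

View pics/j11.png

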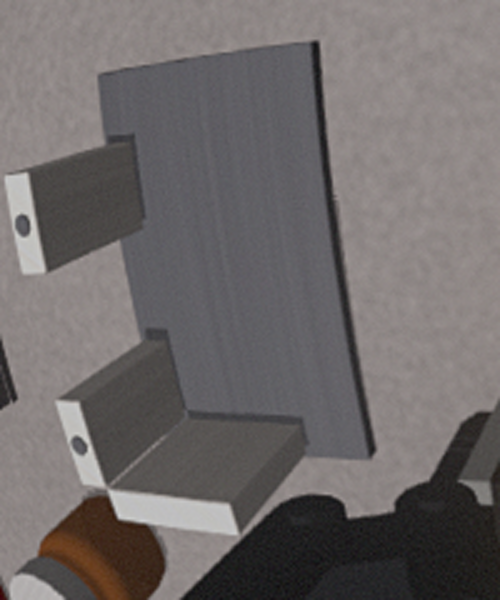

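Run:
```python
from meas import *
a=np.load('pics/w11.npz'); pos,rot=a['pos'],a['rot']
q=np.array([(187,413),(303,418),(143,217),(134,137),(166,340),(317,42),(375,457),(100,74)])/2.5+[0,100]
print(wz(q[:,0]-.3,q[:,1]-.3,.008,pos,rot).round(4))
```

```text
[[0.6519 0.2662 0.008 ]
 [0.5909 0.2651 0.008 ]
 [0.6533 0.1792 0.008 ]
 [0.6521 0.1466 0.008 ]
 [0.6537 0.2323 0.008 ]
 [0.5623 0.1191 0.008 ]
 [0.5611 0.2815 0.008 ]
 [0.6676 0.1195 0.008 ]]
```

```bash
python3 plan.py '[(0.6193,.2016,.1,-89.2,9)]' .05
```

```text
n 9
[[[-0.001,-0.021,0.0],[0,0,-0.03],0.05],[[-0.001,-0.021,0.0],[0,0,-0.03],0.05],[[-0.001,-0.021,0.0],[0,0,-0.03],0.05],[[-0.001,-0.021,0.0],[0,0,-0.03],0.05],[[-0.001,-0.021,0.0],[0,0,-0.03],0.05],[[-0.001,-0.021,0.0],[0,0,-0.03],0.05],[[0.0,-0.021,0.0],[0,0,-0.03],0.05],[[0.0,-0.021,0.0],[0,0,-0.03],0.05],[[-0.001,-0.022,0.001],[0,0,-0.03],0.05]]
```

Request:
step_arm --motion '[[[-0.001, -0.015, 0], [0, 0, -0.03], 0.05], [[-0.001, -0.021, 0], [0, 0, -0.03], 0.05], [[-0.001, -0.021, 0], [0, 0, -0.03], 0.05], [[-0.001, -0.021, 0], [0, 0, -0.03], 0.05], [[-0.001, -0.021, 0], [0, 0, -0.03], 0.05], [[-0.001, -0.021, 0], [0, 0, -0.03], 0.05], [[0, -0.021, 0], [0, 0, -0.03], 0.05], [[0, -0.021, 0], [0, 0, -0.03], 0.05], [[-0.001, -0.021, 0], [0, 0, -0.03], 0.05], [[0, -0.006, 0], [0, 0, 0], 0.05], [[0, 0, 0.03], [0, 0, 0], 0.05], [[0, 0, 0.02], [0, 0, 0], 0.05], [[0, 0, 0], [0, 0, 0], 0.05], [[0, 0, 0], [0, 0, 0], 0.05], [[0, 0, 0], [0, 0, 0], 0.05]]'

```text
clock: 14.45
tool_pos: [0.6193, 0.2024, 0.052]
tcp_rot: [-180.0, 0.0, -89.2]
contact_force: [0.2, 0.6, -0.4]
grip_width: 0.0584
```

Run:
```python
from meas import *
s,im,d=snap('wrist','w12'); pos,rot=s['tool_pos'],s['tcp_rot']; print(pos,rot,s['grip_width'],s['contact_force'],s['clock'])
```

```text
[0.61925861 0.20244992 0.05196026] [-1.79989174e+02  3.91323823e-03 -8.91838825e+01] 0.05836873494397553 [ 0.21353209  0.55903815 -0.42666952] 14.45
```

View pics/w12.png

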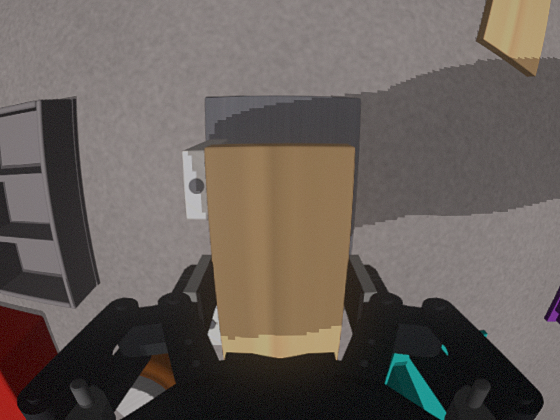

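Request:
step_arm --motion '[[[0, 0, 0.02], [0, 0, 0], 0.05], [[0, 0, 0.02], [0, 0, 0], 0.05], [[0, 0, 0.02], [0, 0, 0], 0.05], [[0, 0, 0.012], [0, 0, 0], 0.05], [[0, 0, 0.006], [0, 0, 0], 0.05], [[0, 0, 0.001], [0, 0, 0], 0.05], [[0, 0, 0], [0, 0, 0], 0.05], [[0, 0, 0], [0, 0, 0], 0.05]]'

```text
clock: 15.17
tool_pos: [0.62, 0.2026, -0.0264]
tcp_rot: [-179.9, 0.0, -89.2]
contact_force: [-0.4, 0.6, -1.2]
grip_width: 0.0587
```

Request:
step_arm --motion '[[[0, 0, 0.001], [0, 0, 0], 0.05], [[0, 0, 0.001], [0, 0, 0], 0.05], [[0, 0, 0], [0, 0, 0], 0.05], [[0, 0, 0], [0, 0, 0], 0.05]]'

```text
clock: 15.5
tool_pos: [0.6201, 0.2026, -0.0279]
tcp_rot: [-179.9, 0.0, -89.2]
contact_force: [-1.8, -0.8, 9.6]
grip_width: 0.059
```

Request:
step_arm --motion '[[[0, -0.001, -0.0005], [0, 0, 0], 0.05], [[0, -0.0015, 0], [0, 0, 0], 0.05], [[0, -0.0015, 0], [0, 0, 0], 0.05], [[0, -0.001, 0], [0, 0, 0], 0.05], [[0, 0, 0], [0, 0, 0], 0.05], [[0, 0, 0], [0, 0, 0], 0.05]]'

```text
clock: 16.0
tool_pos: [0.6235, 0.2026, -0.0279]
tcp_rot: [180.0, 0.0, -89.2]
contact_force: [-6.9, -0.2, 9.5]
grip_width: 0.0592
```

Request:
step_arm --motion '[[[-0.0015, 0, 0], [0, 0, 0], 0.05], [[-0.0015, 0, 0], [0, 0, 0], 0.05], [[-0.001, 0, 0], [0, 0, 0], 0.05], [[0, 0, 0], [0, 0, 0], 0.05], [[0, 0, 0], [0, 0, 0], 0.05]]'

```text
clock: 16.42
tool_pos: [0.624, 0.2047, -0.0279]
tcp_rot: [-180.0, -0.2, -89.3]
contact_force: [-5.5, -9.0, 9.4]
grip_width: 0.0589
```

Request:
step_arm --motion '[[[0, -0.0015, 0], [0, 0, 0], 0.05], [[-0.0015, 0, 0], [0, 0, 0], 0.05], [[0, 0, 0], [0, 0, 0], 0.05], [[0, 0, 0], [0, 0, 0], 0.05]]'

```text
clock: 16.75
tool_pos: [0.6241, 0.2054, -0.0279]
tcp_rot: [179.9, -0.2, -89.3]
contact_force: [-11.9, -12.1, 13.2]
grip_width: 0.059
```

Request:
step_arm --motion '[[[0, 0, 0], [0, 0, 0], 0.066], [[0, 0.001, 0], [0, 0, 0], 0.07], [[0, 0.001, 0], [0, 0, 0], 0.072], [[0, 0.001, 0], [0, 0, 0], 0.072], [[0, 0, -0.005], [0, 0, 0], 0.072], [[0, 0, -0.015], [0, 0, 0], 0.072], [[0, 0, -0.03], [0, 0, 0], 0.072], [[0, 0, -0.035], [0, 0, 0], 0.072], [[0, 0, -0.035], [0, 0, 0], 0.072], [[0, 0, -0.02], [0, 0, 0], 0.072], [[0, 0, 0], [0, 0, 0], 0.072], [[0, 0, 0], [0, 0, 0], 0.072]]'

```text
clock: 17.75
tool_pos: [0.6233, 0.2082, 0.1124]
tcp_rot: [-179.8, 0.0, -89.2]
contact_force: [-0.3, -0.5, -0.3]
grip_width: 0.0721
```

Run:
```python
from meas import *
s,im,d=snap('wrist','w13'); pos,rot=s['tool_pos'],s['tcp_rot']; print(pos,rot,s['grip_width'],s['contact_force'],s['clock'])
print(wboards(im,d,pos,rot,.020))
s,im,d=snap('scene','s13'); snap('top','t13')
cv2.imwrite('pics/s13z.png',cv2.resize(im[140:320,240:440,::-1],None,fx=3.5,fy=3.5,interpolation=cv2.INTER_CUBIC))
```

```text
[0.62334477 0.20823632 0.11238179] [-1.79828278e+02  3.42196552e-02 -8.91700767e+01] 0.07206912528465702 [-0.33386162 -0.54966897 -0.26274688] 17.75
[(0.6231, 0.2057, 60.3, 120.2, 0.5), (0.4339, 0.033, 58.7, 92.2, 161.8)]
```

View pics/w13.png

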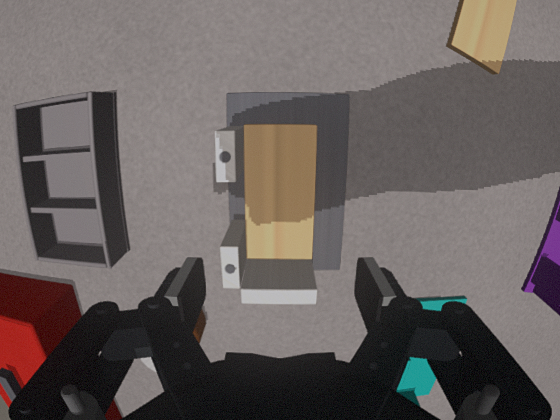

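View pics/s13z.png

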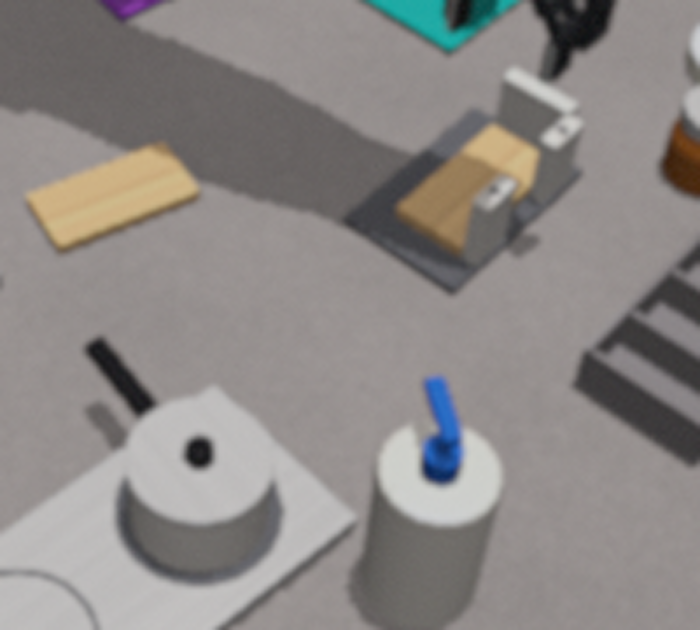

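```bash
python3 plan.py '[(0.4227,.0138,.1,-108.4,11)]' .078
```

```text
n 11
[[[0.017,0.018,0.001],[0,0,0.29],0.078],[[0.018,0.018,0.001],[0,0,0.29],0.078],[[0.018,0.017,0.001],[0,0,0.29],0.078],[[0.019,0.017,0.001],[0,0,0.29],0.078],[[0.02,0.016,0.001],[0,0,0.29],0.078],[[0.02,0.016,0.001],[0,0,0.29],0.078],[[0.02,0.015,0.001],[0,0,0.29],0.078],[[0.021,0.014,0.001],[0,0,0.29],0.078],[[0.021,0.014,0.0],[0,0,0.29],0.078],[[0.022,0.013,0.001],[0,0,0.29],0.078],[[0.023,0.012,0.0],[0,0,0.29],0.078]]
```

Request:
step_arm --motion '[[[0.017, 0.018, 0.001], [0, 0, 0.29], 0.078], [[0.018, 0.018, 0.001], [0, 0, 0.29], 0.078], [[0.018, 0.017, 0.001], [0, 0, 0.29], 0.078], [[0.019, 0.017, 0.001], [0, 0, 0.29], 0.078], [[0.02, 0.016, 0.001], [0, 0, 0.29], 0.078], [[0.02, 0.016, 0.001], [0, 0, 0.29], 0.078], [[0.02, 0.015, 0.001], [0, 0, 0.29], 0.078], [[0.021, 0.014, 0.001], [0, 0, 0.29], 0.078], [[0.021, 0.014, 0], [0, 0, 0.29], 0.078], [[0.022, 0.013, 0.001], [0, 0, 0.29], 0.078], [[0.023, 0.012, 0], [0, 0, 0.29], 0.078], [[0, 0, 0], [0, 0, 0], 0.078], [[0, 0, 0], [0, 0, 0], 0.078], [[0, 0, 0], [0, 0, 0], 0.078]]'

```text
clock: 19.07
tool_pos: [0.4233, 0.0136, 0.1013]
tcp_rot: [180.0, 0.0, -108.3]
contact_force: [-0.1, -0.3, 1.3]
grip_width: 0.0777
```

Run:
```python
from meas import *
s,im,d=snap('wrist','w14'); pos,rot=s['tool_pos'],s['tcp_rot']; print(pos,rot,s['clock'])
b=wboards(im,d,pos,rot); print(b)
hsv=cv2.cvtColor(im,cv2.COLOR_RGB2HSV)
```

```text
[0.42327613 0.01356245 0.10133932] [ 1.79973172e+02  9.96032457e-03 -1.08336056e+02] 19.0667
[(0.6503, 0.183, 23.5, 62.8, 0.2), (0.4223, 0.014, 60.0, 119.8, 161.6)]
```

View pics/w14.png

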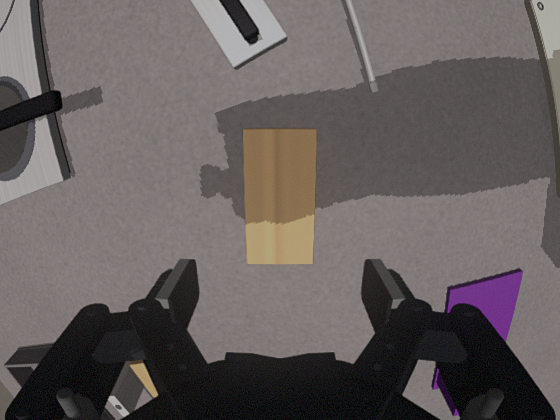

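Request:
step_arm --motion '[[[0, 0, 0.03], [0, 0, 0], 0.078], [[0, 0, 0.03], [0, 0, 0], 0.078], [[0, 0, 0.03], [0, 0, 0], 0.078], [[0, 0, 0.025], [0, 0, 0], 0.078], [[0, 0, 0.014], [0, 0, 0], 0.078], [[0, 0, 0.007], [0, 0, 0], 0.078], [[0, 0, 0], [0, 0, 0], 0.078], [[0, 0, 0], [0, 0, 0], 0.065], [[0, 0, 0], [0, 0, 0], 0.05], [[0, 0, 0], [0, 0, 0], 0.05], [[0, 0, 0], [0, 0, 0], 0.05], [[0, 0, 0], [0, 0, 0], 0.05], [[0, 0, 0], [0, 0, 0], 0.05]]' --squeeze 35

```text
clock: 20.2
tool_pos: [0.4239, 0.0134, -0.0334]
tcp_rot: [-179.9, 0.0, -108.3]
contact_force: [-0.3, 1.5, 7.5]
grip_width: 0.0588
```

Request:
step_arm --motion '[[[0, 0, -0.005], [0, 0, 0], 0.05], [[0, 0, -0.015], [0, 0, 0], 0.05], [[0, 0, -0.03], [0, 0, 0], 0.05], [[0, 0, -0.03], [0, 0, 0], 0.05], [[0, 0, -0.03], [0, 0, 0], 0.05], [[0, 0, -0.03], [0, 0, 0], 0.05], [[0, 0, 0], [0, 0, 0], 0.05], [[0, 0, 0], [0, 0, 0], 0.05], [[0, 0, 0], [0, 0, 0], 0.05]]'

```text
clock: 20.95
tool_pos: [0.4227, 0.0135, 0.1055]
tcp_rot: [180.0, -0.0, -108.3]
contact_force: [-1.0, -0.1, -0.5]
grip_width: 0.0589
```

```bash
python3 - <<'E'
from meas import *
s,im,d=snap('wrist','w15'); pos,rot=s['tool_pos'],s['tcp_rot']; print(pos,rot,s['grip_width'],s['contact_force'])
P=wdepth(im,d,pos,rot); R=Ro.from_euler('xyz',rot,degrees=True).as_matrix(); Q=(P-pos)@R
for v in (180,210,240,270): print(v,[Q[v,u].round(3).tolist() for u in (250,280,310)])
E
python3 plan.py '[(0.61,.195,.1,-89.2,12)]' .05
```

```text
[0.42269462 0.01349426 0.10550399] [ 1.79997317e+02 -3.33580248e-03 -1.08328496e+02] 0.05890077021391892 [-0.99680133 -0.06986089 -0.47741771]
180 [[0.046, -0.01, -0.047], [0.046, 0.002, -0.044], [0.046, 0.014, -0.046]]
210 [[0.033, -0.011, -0.046], [0.033, 0.002, -0.047], [0.033, 0.014, -0.046]]
240 [[0.02, -0.011, -0.046], [0.02, 0.002, -0.046], [0.02, 0.014, -0.046]]
270 [[0.005, -0.012, -0.046], [0.005, 0.002, -0.046], [0.005, 0.015, -0.046]]
n 12
[[[-0.019,-0.01,0.0],[0,0,-0.27],0.05],[[-0.019,-0.011,0.0],[0,0,-0.27],0.05],[[-0.019,-0.011,0.0],[0,0,-0.27],0.05],[[-0.018,-0.012,0.001],[0,0,-0.27],0.05],[[-0.018,-0.012,0.0],[0,0,-0.27],0.05],[[-0.018,-0.013,0.001],[0,0,-0.27],0.05],[[-0.017,-0.013,0.0],[0,0,-0.27],0.05],[[-0.017,-0.014,0.001],[0,0,-0.27],0.05],[[-0.017,-0.014,0.0],[0,0,-0.27],0.05],[[-0.016,-0.014,0.001],[0,0,-0.27],0.05],[[-0.016,-0.015,0.0],[0,0,-0.27],0.05],[[-0.015,-0.016,0.001],[0,0,-0.27],0.05]]
```

View pics/w15.png

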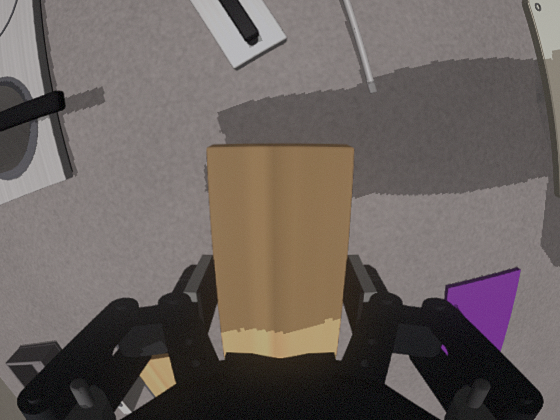

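Request:
step_arm --motion '[[[-0.012, -0.007, 0], [0, 0, -0.27], 0.05], [[-0.019, -0.011, 0], [0, 0, -0.27], 0.05], [[-0.019, -0.011, 0], [0, 0, -0.27], 0.05], [[-0.018, -0.012, 0], [0, 0, -0.27], 0.05], [[-0.018, -0.012, 0], [0, 0, -0.27], 0.05], [[-0.018, -0.013, 0], [0, 0, -0.27], 0.05], [[-0.017, -0.013, 0], [0, 0, -0.27], 0.05], [[-0.017, -0.014, 0], [0, 0, -0.27], 0.05], [[-0.017, -0.014, 0], [0, 0, -0.27], 0.05], [[-0.016, -0.014, 0], [0, 0, -0.27], 0.05], [[-0.016, -0.015, 0], [0, 0, -0.27], 0.05], [[-0.015, -0.016, 0], [0, 0, -0.22], 0.05], [[-0.008, -0.004, 0], [0, 0, 0], 0.05], [[0, 0, 0], [0, 0, 0], 0.05], [[0, 0, 0], [0, 0, 0], 0.05]]'

```text
clock: 22.25
tool_pos: [0.6088, 0.1974, 0.1043]
tcp_rot: [179.8, -0.0, -89.2]
contact_force: [0.2, 0.7, -1.2]
grip_width: 0.0588
```

```bash
python3 plan.py '[(0.6200,.2015,.05,-89.2,4)]' .05; python3 -c "
from h import *
s=monitor.observe();print(s['tool_pos'],s['tcp_rot'],s['grip_width'])"
```

```text
n 4
[[[-0.001,-0.003,0.014],[0,0,0.0],0.05],[[-0.001,-0.003,0.013],[0,0,0.0],0.05],[[-0.001,-0.003,0.014],[0,0,0.0],0.05],[[-0.001,-0.002,0.013],[0,0,0.0],0.05]]
[0.60882041 0.19739149 0.10429252] [ 1.79844870e+02 -3.87002540e-02 -8.91809228e+01] 0.05879621116755267
```

Now down to about 1 mm above the first board (reported z ≈ -0.012).

Request:
step_arm --motion '[[[-0.001, -0.003, 0.014], [0, 0, 0], 0.05], [[-0.001, -0.003, 0.013], [0, 0, 0], 0.05], [[-0.001, -0.003, 0.014], [0, 0, 0], 0.05], [[-0.001, -0.002, 0.013], [0, 0, 0], 0.05], [[0, 0, 0.02], [0, 0, 0], 0.05], [[0, 0, 0.02], [0, 0, 0], 0.05], [[0, 0, 0.015], [0, 0, 0], 0.05], [[0, 0, 0.006], [0, 0, 0], 0.05], [[0, 0, 0], [0, 0, 0], 0.05], [[0, 0, 0], [0, 0, 0], 0.05], [[0, 0, 0], [0, 0, 0], 0.05]]'

```text
clock: 23.17
tool_pos: [0.6213, 0.2015, -0.008]
tcp_rot: [-179.9, 0.0, -89.2]
contact_force: [-0.2, 0.8, -0.9]
grip_width: 0.0588
```

Request:
step_arm --motion '[[[0, 0, 0.003], [0, 0, 0], 0.05], [[0, 0, 0.002], [0, 0, 0], 0.05], [[0, 0, 0.0005], [0, 0, 0], 0.05], [[0, 0, 0], [0, 0, 0], 0.05], [[0, 0, 0], [0, 0, 0], 0.05]]'

```text
clock: 23.58
tool_pos: [0.6213, 0.2017, -0.0133]
tcp_rot: [-179.9, 0.0, -89.2]
contact_force: [-1.9, -0.2, 9.1]
grip_width: 0.0589
```

Request:
step_arm --motion '[[[0, -0.001, -0.0005], [0, 0, 0], 0.05], [[0, -0.0015, 0], [0, 0, 0], 0.05], [[0, -0.0015, 0], [0, 0, 0], 0.05], [[-0.0015, -0.001, 0], [0, 0, 0], 0.05], [[-0.0015, 0, 0], [0, 0, 0], 0.05], [[-0.0015, 0, 0], [0, 0, 0], 0.05], [[-0.001, 0, 0], [0, 0, 0], 0.05], [[0, 0, 0], [0, 0, 0], 0.05], [[0, 0, 0], [0, 0, 0], 0.05]]'

```text
clock: 24.33
tool_pos: [0.6244, 0.2045, -0.0133]
tcp_rot: [179.9, -0.3, -89.3]
contact_force: [-11.3, -13.0, 14.1]
grip_width: 0.0589
```

Request:
step_arm --motion '[[[-0.0015, 0, 0], [0, 0, 0], 0.05], [[0, 0, 0], [0, 0, 0], 0.05], [[0, 0, 0], [0, 0, 0], 0.05]]'

```text
clock: 24.58
tool_pos: [0.6244, 0.206, -0.0133]
tcp_rot: [179.9, -0.3, -89.3]
contact_force: [-9.7, -12.9, 13.9]
grip_width: 0.059
```

Request:
step_arm --motion '[[[0, 0, 0], [0, 0, 0], 0.066], [[0, 0.001, 0], [0, 0, 0], 0.07], [[0, 0.001, 0], [0, 0, 0], 0.072], [[0, 0.001, 0], [0, 0, 0], 0.072], [[0, 0, -0.005], [0, 0, 0], 0.072], [[0, 0, -0.015], [0, 0, 0], 0.072], [[0, 0, -0.03], [0, 0, 0], 0.072], [[0, 0, -0.035], [0, 0, 0], 0.072], [[0, 0, -0.035], [0, 0, 0], 0.072], [[0, 0, -0.01], [0, 0, 0], 0.072], [[0, 0, 0], [0, 0, 0], 0.072], [[0, 0, 0], [0, 0, 0], 0.072]]'

```text
clock: 25.58
tool_pos: [0.6229, 0.2089, 0.1161]
tcp_rot: [-179.9, 0.0, -89.2]
contact_force: [-0.3, 0.4, -0.1]
grip_width: 0.0716
```

Run:
```python
from meas import *
s,im,d=snap('wrist','w16'); pos,rot=s['tool_pos'],s['tcp_rot']; print(pos,rot,s['grip_width'],s['contact_force'],s['clock'])
print(wboards(im,d,pos,rot,.032))
P=wdepth(im,d,pos,rot); print(P[200,270:300:10],P[240,280])
s,im,d=snap('scene','s16'); s,i2,d2=snap('top','t16'); pot(i2,d2); all(i2,d2)
cv2.imwrite('pics/s16z.png',cv2.resize(im[140:320,240:440,::-1],None,fx=3.5,fy=3.5,interpolation=cv2.INTER_CUBIC))
```

```text
[0.62289735 0.20886824 0.11607988] [-1.79931031e+02  1.42349227e-02 -8.91720064e+01] 0.07163780877625019 [-0.26851259  0.40874235 -0.12027097] 25.5833
[(0.6232, 0.2058, 60.2, 121.3, 0.4)]
[[0.63007418 0.20844566 0.03238559]
 [0.62183243 0.2085031  0.03173611]
 [0.61354899 0.2085646  0.03105612]] [0.62129799 0.24379172 0.03282104]
platewhite [(0.6579, -0.2687, 141.3, 219.0, 84.2), (0.6741, -0.1105, 62.4, 141.3, -5.9)]
hnd 122 [ 0.7667 -0.084 ] ext [ 0.755 -0.117] [ 0.786 -0.053] ang 84.69
hnd 178 [ 0.5888 -0.1364] ext [ 0.548 -0.159] [ 0.629 -0.124] ang -12.31
lid ((671.2160034179688, -154.48724365234375), 46.546207427978516)
knob [ 0.6688 -0.1542  0.097 ] 33
boards [(0.628, 0.1945, 58.9, 89.7, -88.4), (0.6405, -0.7314, 106.0, 144.0, -0.8)] []
bar []
blk [(0.4093, -0.156, 46.3, 97.4, -77.7), (0.4165, 0.3833, 256.5, 543.8, 1.8)]
plate [(0.6658, -0.4773, 33.1, 84.2, -58.3), (0.639, -0.2262, 187.6, 299.6, 84.2), (0.8101, -0.0915, 80.2, 96.0, 0.8)]
knob [ 0.6924 -0.1324  0.096 ] 74
lid ((671.2160034179688, -154.48724365234375), 46.546207427978516)
handle [(0.5879, -0.1371, 21.2, 81.0, -6.1)]
base [(0.6165, 0.1891, 104.6, 147.3, -89.1)]
fence [(0.6607, 0.1633, 15.4, 37.8, -89.0)]
```

View pics/w16.png

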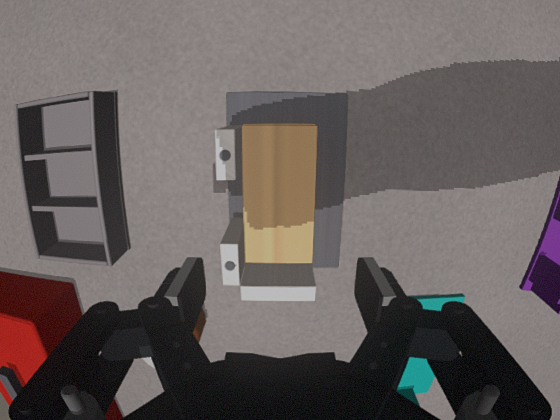

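View pics/s16z.png

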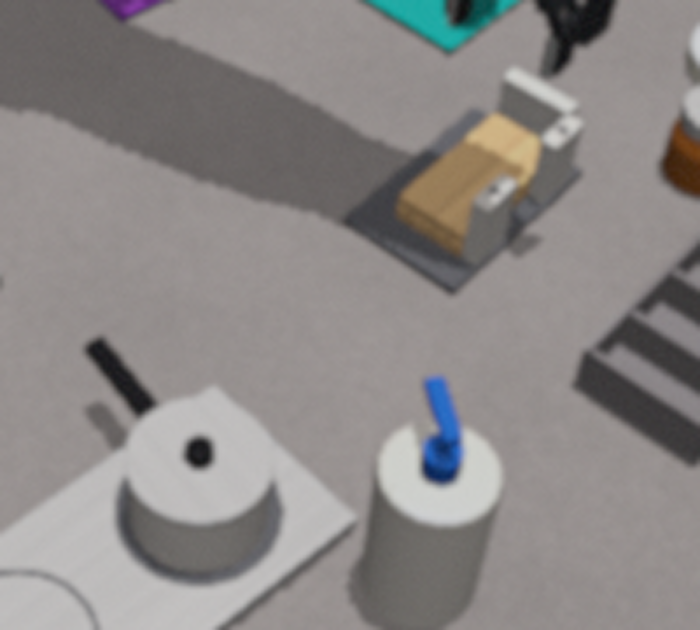

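View pics/t16.png

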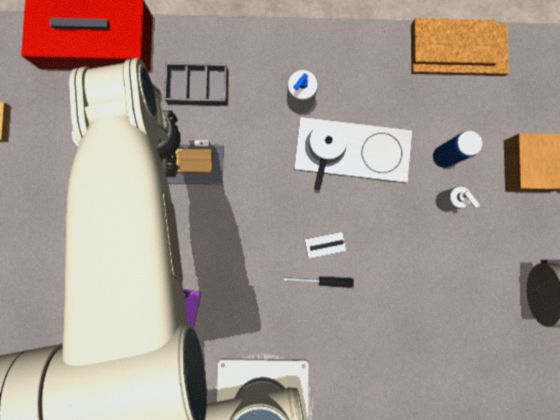

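```bash
python3 plan.py '[(0.4096,-.1558,.1,-78,15)]' .05
```

```text
n 15
[[[0.024,0.014,0.001],[0,0,-0.12],0.05],[[0.024,0.015,0.001],[0,0,-0.12],0.05],[[0.024,0.015,0.001],[0,0,-0.12],0.05],[[0.023,0.015,0.001],[0,0,-0.12],0.05],[[0.023,0.016,0.001],[0,0,-0.12],0.05],[[0.023,0.016,0.001],[0,0,-0.12],0.05],[[0.023,0.016,0.001],[0,0,-0.12],0.05],[[0.023,0.017,0.001],[0,0,-0.12],0.05],[[0.023,0.017,0.001],[0,0,-0.12],0.05],[[0.022,0.017,0.001],[0,0,-0.12],0.05],[[0.022,0.017,0.001],[0,0,-0.12],0.05],[[0.022,0.018,0.001],[0,0,-0.12],0.05],[[0.022,0.018,0.001],[0,0,-0.12],0.05],[[0.021,0.018,0.001],[0,0,-0.12],0.05],[[0.021,0.019,0.0],[0,0,-0.12],0.05]]
```

Request:
step_arm --motion '[[[0.024, 0.014, 0.001], [0, 0, -0.12], 0.05], [[0.024, 0.015, 0.001], [0, 0, -0.12], 0.05], [[0.024, 0.015, 0.001], [0, 0, -0.12], 0.05], [[0.023, 0.015, 0.001], [0, 0, -0.12], 0.05], [[0.023, 0.016, 0.001], [0, 0, -0.12], 0.05], [[0.023, 0.016, 0.001], [0, 0, -0.12], 0.05], [[0.023, 0.016, 0.001], [0, 0, -0.12], 0.05], [[0.023, 0.017, 0.001], [0, 0, -0.12], 0.05], [[0.023, 0.017, 0.001], [0, 0, -0.12], 0.05], [[0.022, 0.017, 0.001], [0, 0, -0.12], 0.05], [[0.022, 0.017, 0.001], [0, 0, -0.12], 0.05], [[0.022, 0.018, 0.001], [0, 0, -0.12], 0.05], [[0.022, 0.018, 0.001], [0, 0, -0.12], 0.05], [[0.021, 0.018, 0.001], [0, 0, -0.12], 0.05], [[0.021, 0.019, 0], [0, 0, -0.12], 0.05], [[0, 0, 0], [0, 0, 0], 0.05], [[0, 0, 0], [0, 0, 0], 0.05], [[0, 0, 0], [0, 0, 0], 0.05]]'

```text
clock: 27.23
tool_pos: [0.4101, -0.1552, 0.1011]
tcp_rot: [180.0, 0.1, -78.4]
contact_force: [0.1, 0.1, -0.9]
grip_width: 0.0498
```

Run:
```python
from meas import *
s,im,d=snap('wrist','w17'); pos,rot=s['tool_pos'],s['tcp_rot']; print(pos,rot,s['clock'])
P=wdepth(im,d,pos,rot); x,y,z=np.moveaxis(P,-1,0); V=im.max(2)
m=(z>.036)&(z<.062)&(abs(x-.41)<.07)&(abs(y+.156)<.07); print('bar',wrect(m,.052,pos,rot,100))
m=(z>.008)&(z<.062)&(abs(x-.41)<.08)&(abs(y+.156)<.08); print('blk',wrect(m,.018,pos,rot,100))
```

```text
[ 0.41005945 -0.15516401  0.10106018] [ 1.79950369e+02  6.57582039e-02 -7.84397531e+01] 27.2333
bar [(0.4094, -0.1559, 11.9, 86.4, 12.0)]
blk [(0.4082, -0.1506, 50.1, 110.7, 12.1)]
```

View pics/w17.png

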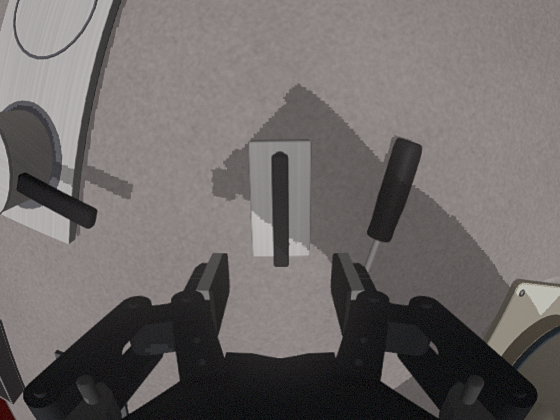

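Request:
step_arm --motion '[[[0.0005, 0.0005, 0.03], [0, 0, -0.06], 0.05], [[0, 0, 0.03], [0, 0, 0], 0.05], [[0, 0, 0.03], [0, 0, 0], 0.05], [[0, 0, 0.015], [0, 0, 0], 0.05], [[0, 0, 0.007], [0, 0, 0], 0.05], [[0, 0, 0], [0, 0, 0], 0.04], [[0, 0, 0], [0, 0, 0], 0.02], [[0, 0, 0], [0, 0, 0], 0.005], [[0, 0, 0], [0, 0, 0], 0.005], [[0, 0, 0], [0, 0, 0], 0.005], [[0, 0, 0], [0, 0, 0], 0.005], [[0, 0, 0], [0, 0, 0], 0.005], [[0, 0, 0], [0, 0, 0], 0.005]]' --squeeze 80

```text
clock: 28.37
tool_pos: [0.4103, -0.1563, -0.0094]
tcp_rot: [-179.9, -0.1, -78.0]
contact_force: [-3.4, 0.3, 7.3]
grip_width: 0.0105
```

Request:
step_arm --motion '[[[0, 0, -0.005], [0, 0, 0], 0.005], [[0, 0, -0.01], [0, 0, 0], 0.005], [[0, 0, -0.02], [0, 0, 0], 0.005], [[0, 0, -0.02], [0, 0, 0], 0.005], [[0, 0, -0.005], [0, 0, 0], 0.005], [[0, 0, 0], [0, 0, 0], 0.005], [[0, 0, 0], [0, 0, 0], 0.005]]'

```text
clock: 28.95
tool_pos: [0.4097, -0.1558, 0.0492]
tcp_rot: [180.0, 0.0, -78.0]
contact_force: [-0.5, 0.1, -6.9]
grip_width: 0.0105
```

```bash
python3 - <<'E'
from meas import *
s,im,d=snap('wrist','w18'); pos,rot=s['tool_pos'],s['tcp_rot']; print(pos,rot,s['grip_width'],s['contact_force'],s['clock'])
P=wdepth(im,d,pos,rot); R=Ro.from_euler('xyz',rot,degrees=True).as_matrix(); Q=(P-pos)@R
for v in (160,180,200,220,240): print(v,[Q[v,u].round(3).tolist() for u in (250,280,310)])
E
python3 plan.py '[(0.55,.09,.048,-82,12),(.6230,.2055,.048,-89.2,6)]' .005
```

```text
[ 0.40968524 -0.15584661  0.04916426] [ 1.79990352e+02  1.50053018e-02 -7.80289222e+01] 0.010507949057648812 [-0.51753075  0.09328003 -6.85369957] 28.95
160 [[0.048, -0.014, -0.012], [0.048, 0.001, -0.011], [0.048, 0.016, -0.013]]
180 [[0.041, -0.013, -0.027], [0.041, 0.001, -0.027], [0.041, 0.015, -0.027]]
200 [[0.032, -0.013, -0.027], [0.041, 0.001, -0.061], [0.032, 0.015, -0.028]]
220 [[0.022, -0.013, -0.028], [0.034, 0.001, -0.063], [0.022, 0.015, -0.028]]
240 [[0.011, -0.014, -0.028], [0.026, 0.001, -0.062], [0.012, 0.016, -0.028]]
n 18
[[[-0.018,-0.016,0.0],[0,0,0.06],0.005],[[-0.018,-0.016,0.0],[0,0,0.06],0.005],[[-0.018,-0.015,0.0],[0,0,0.06],0.005],[[-0.018,-0.015,0.0],[0,0,0.06],0.005],[[-0.018,-0.015,0.0],[0,0,0.06],0.005],[[-0.018,-0.015,0.0],[0,0,0.06],0.005],[[-0.018,-0.015,0.0],[0,0,0.06],0.005],[[-0.018,-0.015,0.0],[0,0,0.06],0.005],[[-0.018,-0.015,0.0],[0,0,0.06],0.005],[[-0.018,-0.015,0.0],[0,0,0.06],0.005],[[-0.019,-0.015,0.0],[0,0,0.06],0.005],[[-0.018,-0.014,0.001],[0,0,0.06],0.005],[[-0.018,-0.015,0.0],[0,0,0.19],0.005],[[-0.018,-0.014,0.0],[0,0,0.19],0.005],[[-0.018,-0.014,0.0],[0,0,0.19],0.005],[[-0.018,-0.014,0.0],[0,0,0.19],0.005],[[-0.019,-0.013,0.0],[0,0,0.19],0.005],[[-0.018,-0.013,0.0],[0,0,0.19],0.005]]
```

View pics/w18.png

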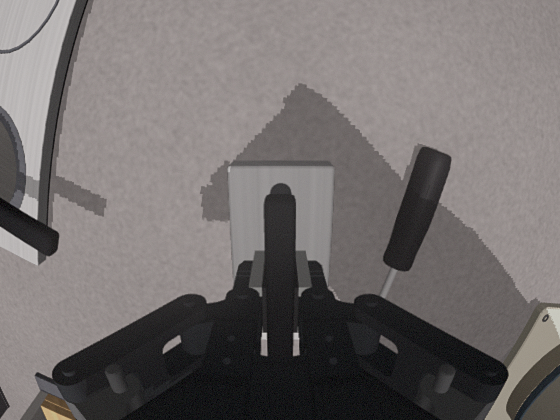

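Request:
step_arm --motion '[[[-0.008, -0.008, 0], [0, 0, 0.06], 0.005], [[-0.018, -0.016, 0], [0, 0, 0.06], 0.005], [[-0.018, -0.015, 0], [0, 0, 0.06], 0.005], [[-0.018, -0.015, 0], [0, 0, 0.06], 0.005], [[-0.018, -0.015, 0], [0, 0, 0.06], 0.005], [[-0.018, -0.015, 0], [0, 0, 0.06], 0.005], [[-0.018, -0.015, 0], [0, 0, 0.06], 0.005], [[-0.018, -0.015, 0], [0, 0, 0.06], 0.005], [[-0.018, -0.015, 0], [0, 0, 0.06], 0.005], [[-0.018, -0.015, 0], [0, 0, 0.06], 0.005], [[-0.018, -0.015, 0], [0, 0, 0.06], 0.005], [[-0.018, -0.014, 0], [0, 0, 0.06], 0.005], [[-0.018, -0.015, 0], [0, 0, 0.19], 0.005], [[-0.018, -0.014, 0], [0, 0, 0.19], 0.005], [[-0.018, -0.014, 0], [0, 0, 0.19], 0.005], [[-0.018, -0.014, 0], [0, 0, 0.19], 0.005], [[-0.008, -0.006, 0], [0, 0, 0.19], 0.005], [[0, 0, 0], [0, 0, 0.19], 0.005], [[0, 0, 0], [0, 0, 0], 0.005], [[0, 0, 0], [0, 0, 0], 0.005]]'

```text
clock: 30.67
tool_pos: [0.5987, 0.162, 0.0483]
tcp_rot: [179.8, -0.0, -89.2]
contact_force: [-0.5, 0.1, -8.1]
grip_width: 0.0105
```

```bash
python3 - <<'E'
from meas import *
s,im,d=snap('wrist','w19'); pos,rot=s['tool_pos'],s['tcp_rot']; print(pos,rot,s['grip_width'],s['contact_force'],s['clock'])
E
python3 plan.py '[(.6220,.2045,.046,-89.2,5)]' .005
```

```text
[0.59866568 0.16200788 0.04831725] [ 1.79847525e+02 -3.24081628e-02 -8.91628429e+01] 0.010502698911271308 [-0.48696617  0.07266685 -8.12333961] 30.6667
n 5
[[[-0.008,-0.005,0.001],[0,0,0.0],0.005],[[-0.009,-0.005,0.0],[0,0,0.0],0.005],[[-0.008,-0.005,0.001],[0,0,0.0],0.005],[[-0.009,-0.004,0.0],[0,0,0.0],0.005],[[-0.008,-0.005,0.001],[0,0,0.0],0.005]]
```

View pics/w19.png

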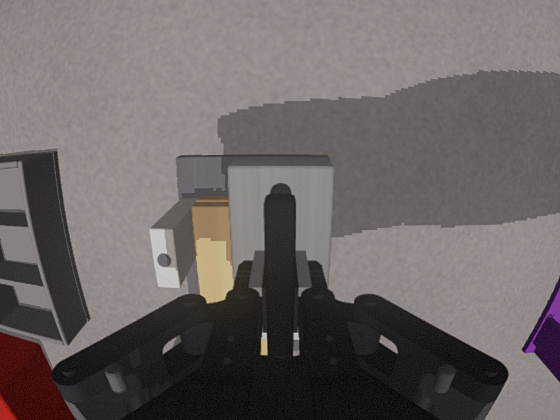

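Request:
step_arm --motion '[[[-0.005, -0.003, 0], [0, 0, 0], 0.005], [[-0.009, -0.005, 0], [0, 0, 0], 0.005], [[-0.009, -0.005, 0], [0, 0, 0], 0.005], [[-0.009, -0.005, 0], [0, 0, 0], 0.005], [[-0.007, -0.004, 0], [0, 0, 0], 0.005], [[-0.003, -0.001, 0.004], [0, 0, 0], 0.005], [[0, 0, 0.01], [0, 0, 0], 0.005], [[0, 0, 0.007], [0, 0, 0], 0.005], [[0, 0, 0.002], [0, 0, 0], 0.005], [[0, 0, 0], [0, 0, 0], 0.005], [[0, 0, 0], [0, 0, 0], 0.005]]'

```text
clock: 31.63
tool_pos: [0.6219, 0.2045, 0.0264]
tcp_rot: [180.0, -0.0, -89.2]
contact_force: [-1.5, 0.9, -7.2]
grip_width: 0.0107
```

Request:
step_arm --motion '[[[0, 0, 0.002], [0, 0, 0], 0.005], [[0, 0, 0.001], [0, 0, 0], 0.005], [[0, 0, 0.001], [0, 0, 0], 0.005], [[0, 0, 0], [0, 0, 0], 0.005], [[0, 0, 0], [0, 0, 0], 0.005]]'

```text
clock: 32.05
tool_pos: [0.6222, 0.2048, 0.0229]
tcp_rot: [-180.0, -0.0, -89.2]
contact_force: [-1.5, 0.1, -5.0]
grip_width: 0.0103
```

Request:
step_arm --motion '[[[0, 0, 0.0005], [0, 0, 0], 0.005], [[0, 0, 0], [0, 0, 0], 0.005], [[0, 0, 0], [0, 0, 0], 0.005]]'

```text
clock: 32.3
tool_pos: [0.6222, 0.2048, 0.0228]
tcp_rot: [-180.0, -0.0, -89.2]
contact_force: [-3.7, -0.9, 1.8]
grip_width: 0.0108
```

Request:
step_arm --motion '[[[0, 0, 0], [0, 0, 0], 0.02], [[0, 0, 0], [0, 0, 0], 0.03], [[0, 0, 0], [0, 0, 0], 0.04], [[0, 0, 0], [0, 0, 0], 0.04], [[0, 0, -0.01], [0, 0, 0], 0.04], [[0, 0, -0.025], [0, 0, 0], 0.04], [[0, 0, -0.035], [0, 0, 0], 0.04], [[0, 0, -0.03], [0, 0, 0], 0.04], [[0, 0, 0], [0, 0, 0], 0.04], [[0, 0, 0], [0, 0, 0], 0.04], [[0, 0, 0], [0, 0, 0], 0.04]]'

```text
clock: 33.22
tool_pos: [0.622, 0.2048, 0.1224]
tcp_rot: [-180.0, 0.0, -89.2]
contact_force: [0.7, -0.2, 0.5]
grip_width: 0.0401
```

Run:
```python
from meas import *
s,im,d=snap('wrist','w20'); pos,rot=s['tool_pos'],s['tcp_rot']; print(pos,rot,s['grip_width'],s['contact_force'],s['clock'])
P=wdepth(im,d,pos,rot); x,y,z=np.moveaxis(P,-1,0)
m=(z>.066)&(z<.095)&(abs(x-.623)<.02)&(abs(y-.205)<.05); print('bar',wrect(m,.084,pos,rot,100))
m=(z>.044)&(z<.057)&(abs(x-.623)<.028)&(abs(y-.205)<.06); print('blk',wrect(cv2.morphologyEx((m|((z>.066)&(z<.095)&(abs(x-.623)<.02)&(abs(y-.205)<.05))).astype(np.uint8),cv2.MORPH_CLOSE,np.ones((5,5))),.050,pos,rot,100))
print('brd',wboards(im,d,pos,rot,.032))
s,i2,d2=snap('top','t20'); pot(i2,d2)
```

```text
[0.62202425 0.20482761 0.12235509] [-1.79984762e+02  3.39362343e-03 -8.91857539e+01] 0.040087735318287424 [ 0.74085001 -0.23134666  0.50940851] 33.2167
bar [(0.6209, 0.2052, 11.8, 86.3, 0.9)]
blk [(0.6207, 0.2115, 50.2, 111.0, 0.9)]
brd [(0.6232, 0.2056, 59.9, 120.7, 0.3)]
platewhite [(0.6578, -0.2687, 141.4, 219.0, 84.1), (0.6741, -0.1105, 62.4, 141.3, -5.9)]
hnd 120 [ 0.7663 -0.0839] ext [ 0.755 -0.117] [ 0.785 -0.053] ang 85.71
hnd 177 [ 0.588  -0.1363] ext [ 0.548 -0.154] [ 0.627 -0.124] ang -11.89
lid ((671.2160034179688, -154.48724365234375), 46.546207427978516)
knob [ 0.6688 -0.1542  0.097 ] 33
```

View pics/w20.png

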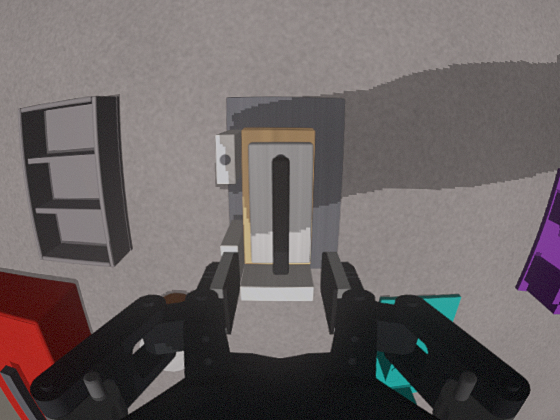

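```bash
python3 plan.py '[(.579,-.134,.1,168,16)]' .05
```

```text
n 16
[[[0.021,0.003,0.001],[0,0,1.07],0.05],[[0.021,0.001,0.001],[0,0,1.07],0.05],[[0.021,-0.002,0.001],[0,0,1.07],0.05],[[0.021,-0.004,0.001],[0,0,1.07],0.05],[[0.02,-0.007,0.001],[0,0,1.07],0.05],[[0.02,-0.009,0.001],[0,0,1.07],0.05],[[0.018,-0.011,0.002],[0,0,1.07],0.05],[[0.017,-0.013,0.001],[0,0,1.07],0.05],[[0.016,-0.015,0.002],[0,0,1.07],0.05],[[0.014,-0.016,0.001],[0,0,1.07],0.05],[[0.012,-0.018,0.002],[0,0,1.07],0.05],[[0.01,-0.019,0.001],[0,0,1.07],0.05],[[0.008,-0.02,0.002],[0,0,1.07],0.05],[[0.005,-0.02,0.001],[0,0,1.07],0.05],[[0.003,-0.021,0.002],[0,0,1.07],0.05],[[0.0,-0.021,0.001],[0,0,1.07],0.05]]
```

Request:
step_arm --motion '[[[0.021, 0.003, 0.001], [0, 0, 1.07], 0.05], [[0.021, 0.001, 0.001], [0, 0, 1.07], 0.05], [[0.021, -0.002, 0.001], [0, 0, 1.07], 0.05], [[0.021, -0.004, 0.001], [0, 0, 1.07], 0.05], [[0.02, -0.007, 0.001], [0, 0, 1.07], 0.05], [[0.02, -0.009, 0.001], [0, 0, 1.07], 0.05], [[0.018, -0.011, 0.002], [0, 0, 1.07], 0.05], [[0.017, -0.013, 0.001], [0, 0, 1.07], 0.05], [[0.016, -0.015, 0.002], [0, 0, 1.07], 0.05], [[0.014, -0.016, 0.001], [0, 0, 1.07], 0.05], [[0.012, -0.018, 0.002], [0, 0, 1.07], 0.05], [[0.01, -0.019, 0.001], [0, 0, 1.07], 0.05], [[0.008, -0.02, 0.002], [0, 0, 1.07], 0.05], [[0.005, -0.02, 0.001], [0, 0, 1.07], 0.05], [[0.003, -0.021, 0.002], [0, 0, 1.07], 0.05], [[0, -0.021, 0.001], [0, 0, 1.07], 0.05], [[0, 0, 0], [0, 0, 0], 0.05], [[0, 0, 0], [0, 0, 0], 0.05], [[0, 0, 0], [0, 0, 0], 0.05]]'

```text
clock: 34.9
tool_pos: [0.5798, -0.1331, 0.1005]
tcp_rot: [180.0, -0.1, 168.2]
contact_force: [0.1, 0.3, 0.6]
grip_width: 0.0495
```

```bash
cat >> meas.py <<'E'
def whandle(im,pos,rot,box):
    V=im.max(2); m=(V<55); k=np.zeros_like(m); k[box[1]:box[3],box[0]:box[2]]=1; m&=k
    n,l,st,ce=cv2.connectedComponentsWithStats(m.astype(np.uint8)); i=1+np.argmax(st[1:,4]); v,u=np.nonzero(l==i)
    p=wz(u,v,.073,pos,rot)[:,:2]; r=cv2.fitLine(p.astype(np.float32),cv2.DIST_L2,0,.01,.01).ravel(); print('handle',st[i],p.mean(0),np.degrees(np.arctan(r[1]/r[0])),p.min(0),p.max(0))
E
python3 - <<'E'
from meas import *
s,im,d=snap('wrist','w21'); pos,rot=s['tool_pos'],s['tcp_rot']; print(pos,rot,s['clock'])
whandle(im,pos,rot,(255,150,305,275))
E
```

```text
[ 0.57975623 -0.13310115  0.10048075] [ 1.79970812e+02 -8.43838071e-02  1.68188034e+02] 34.9
handle [ 266  178   24   97 2236] [ 0.57872257 -0.1332791 ] -12.093118 [ 0.54578076 -0.14786252] [ 0.61532067 -0.11989373]
```

View pics/w21.png

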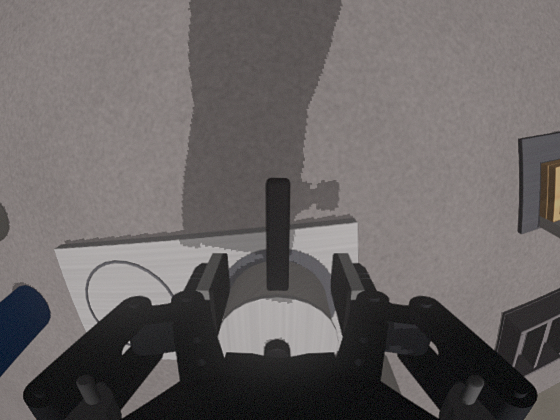

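Request:
step_arm --motion '[[[0, 0, 0.02], [0, 0, 0], 0.05], [[0, 0, 0.02], [0, 0, 0], 0.05], [[0, 0, 0.02], [0, 0, 0], 0.05], [[0, 0, 0.02], [0, 0, 0], 0.05], [[0, 0, 0.008], [0, 0, 0], 0.05], [[0, 0, 0], [0, 0, 0], 0.05], [[0, 0, 0], [0, 0, 0], 0.03], [[0, 0, 0], [0, 0, 0], 0.01], [[0, 0, 0], [0, 0, 0], 0.01], [[0, 0, 0], [0, 0, 0], 0.01], [[0, 0, 0], [0, 0, 0], 0.01], [[0, 0, 0], [0, 0, 0], 0.01]]' --squeeze 30

```text
clock: 35.95
tool_pos: [0.5808, -0.1339, 0.0145]
tcp_rot: [-180.0, 0.1, 168.1]
contact_force: [-1.1, -0.7, 6.2]
grip_width: 0.0154
```

Request:
step_arm --motion '[[[0, 0, -0.0012], [0, 0, 0], 0.01], [[0, 0, 0], [0, 0, 0], 0.01], [[0, 0, 0], [0, 0, 0], 0.01]]'

```text
clock: 36.2
tool_pos: [0.5805, -0.1338, 0.0147]
tcp_rot: [-180.0, 0.0, 168.1]
contact_force: [2.7, -0.8, -0.2]
grip_width: 0.0155
```

```bash
cat > ring.py <<'E'
from meas import *
def ring(fn,cam,c0):
    a=np.load(fn); im=a['im']; V=im.max(2).astype(np.float32)
    g=cv2.GaussianBlur(V,(0,0),4)-V; v,u=np.nonzero(g>8); p=toz(cam,u,v,.022)[:,:2] if cam!='wrist' else wz(u,v,.022,a['pos'],a['rot'])[:,:2]
    c=np.array(c0)
    for t in (.010,.006,.004,.003,.003):
        r=np.hypot(*(p-c).T); k=abs(r-.0545)<t
        s=np.linalg.lstsq(np.c_[2*p[k],np.ones(k.sum())],(p[k]**2).sum(1),rcond=None)[0]; c=s[:2]
    return c.round(4),np.sqrt(s[2]+c@c).round(4),k.sum()
if __name__=='__main__':
    print(ring('pics/t20.npz','top',[.654,-.303])); print(ring('pics/t16.npz','top',[.654,-.303])); print(ring('pics/s16.npz','scene',[.656,-.302])); print(ring('pics/w21.npz','wrist',[.654,-.303]))
E
python3 ring.py; python3 -c "
from h import *
s=monitor.observe();print(s['tool_pos'],s['contact_force'])"
```

```text
(array([ 0.6544, -0.3033]), np.float64(0.0537), np.int64(215))
(array([ 0.6545, -0.3034]), np.float64(0.0537), np.int64(213))
(array([ 0.6562, -0.3015]), np.float64(0.0537), np.int64(288))
(array([ 0.6568, -0.302 ]), np.float64(0.0545), np.int64(586))
[ 0.58048359 -0.13376338  0.01465873] [ 2.70670308 -0.80358373 -0.20173412]
```

Request:
step_arm --motion '[[[0, -0.004, 0], [0, 0, 0], 0.01], [[-0.001, -0.008, 0], [0, 0, 0], 0.01], [[-0.001, -0.009, 0], [0, 0, 0], 0.01], [[-0.001, -0.009, 0], [0, 0, 0], 0.01], [[-0.001, -0.009, 0], [0, 0, 0], 0.01], [[-0.001, -0.009, 0], [0, 0, 0], 0.01], [[-0.001, -0.009, 0], [0, 0, 0], 0.01], [[-0.001, -0.009, 0], [0, 0, 0], 0.01], [[-0.001, -0.009, 0], [0, 0, 0], 0.01], [[-0.001, -0.009, 0], [0, 0, 0], 0.01], [[-0.001, -0.009, 0], [0, 0, 0], 0.01], [[-0.001, -0.009, 0], [0, 0, 0], 0.01], [[-0.001, -0.009, 0], [0, 0, 0], 0.01], [[-0.001, -0.009, 0], [0, 0, 0], 0.01], [[-0.001, -0.009, 0], [0, 0, 0], 0.01], [[-0.001, -0.009, 0], [0, 0, 0], 0.01], [[0, -0.006, 0], [0, 0, 0], 0.01], [[0, -0.004, 0], [0, 0, 0], 0.01], [[0, 0, 0], [0, 0, 0], 0.01], [[0, 0, 0], [0, 0, 0], 0.01]]'

```text
clock: 37.87
tool_pos: [0.5644, -0.2812, 0.0146]
tcp_rot: [180.0, 0.0, 168.1]
contact_force: [2.1, 2.6, 3.3]
grip_width: 0.0155
```

```bash
cat > knob.py <<'E'
from meas import *
def kn(fn):
    s,im,d=snap('scene',fn); P=depthpts('scene',d);x,y,z=np.moveaxis(P,-1,0);V=im.max(2).astype(int)
    m=(V<75)&(z>.085)&(z<.11)&(x>.6)&(x<.75)&(y>-.35)&(y<-.08); n,l,st,ce=cv2.connectedComponentsWithStats(m.astype(np.uint8))
    for i in range(1,n):
        if st[i,4]>10: print('knob',st[i,4],toz('scene',*ce[i],.095))
    return im
E
python3 - <<'E'
from knob import *
im=kn('s22'); s=monitor.observe(); print(s['tool_pos'],s['tcp_rot'],s['contact_force'],s['grip_width'])
cv2.imwrite('pics/s22z.png',cv2.resize(im[200:380,170:370,::-1],None,fx=3.5,fy=3.5,interpolation=cv2.INTER_CUBIC))
E
```

```text
knob 50 [ 0.65864142 -0.2995521   0.095     ]
[ 0.56437175 -0.28116251  0.01458337] [1.79973732e+02 1.19020206e-02 1.68124188e+02] [2.06598691 3.19382898 3.83140796] 0.015734686691436833
```

View pics/s22z.png

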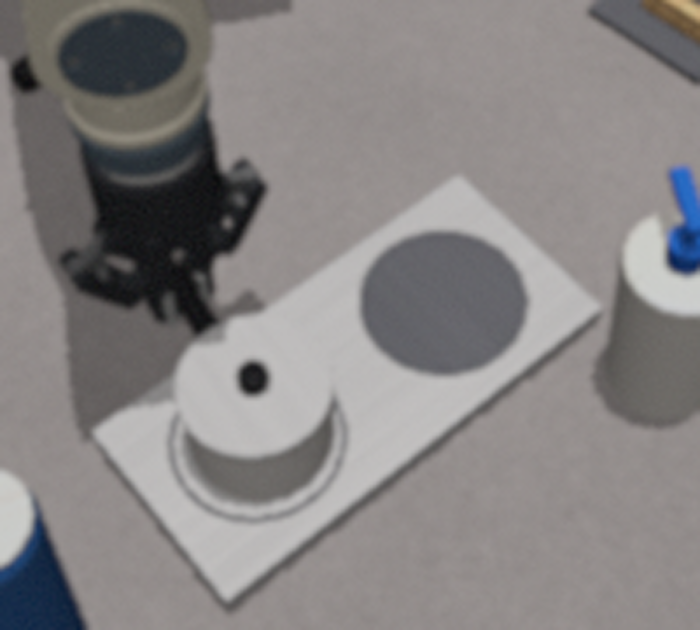

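Request:
step_arm --motion '[[[0, -0.002, 0], [0, 0, 0], 0.01], [[0, 0, 0], [0, 0, 0], 0.01], [[0, 0, 0], [0, 0, 0], 0.01], [[0, 0, 0], [0, 0, 0], 0.03], [[0, 0, 0], [0, 0, 0], 0.05], [[0, 0, 0], [0, 0, 0], 0.05], [[0, 0, -0.02], [0, 0, 0], 0.05], [[0, 0, -0.035], [0, 0, 0], 0.05], [[0, 0, -0.035], [0, 0, 0], 0.05], [[0.03, 0, -0.035], [0, 0, 0], 0.05], [[0.035, 0.02, -0.01], [0, 0, 0], 0.05], [[0.035, 0.035, 0], [0, 0, 0], 0.05], [[0.01, 0.04, 0], [0, 0, 0], 0.05], [[0, 0.04, 0], [0, 0, 0], 0.05], [[0, 0.02, 0], [0, 0, 0], 0.05], [[0, 0, 0], [0, 0, 0], 0.05], [[0, 0, 0], [0, 0, 0], 0.05]]'

```text
clock: 39.33
tool_pos: [0.4953, -0.1154, 0.1462]
tcp_rot: [-180.0, 0.0, 168.2]
contact_force: [-1.3, -0.5, 0.3]
grip_width: 0.05
```

Run:
```python
from knob import *
from ring import ring
im=kn('s23'); s=monitor.observe(); print(s['tool_pos'],s['contact_force'],s['clock'])
cv2.imwrite('pics/s23z.png',cv2.resize(im[140:380,180:440,::-1],None,fx=2.4,fy=2.4,interpolation=cv2.INTER_CUBIC))
s,i2,d2=snap('top','t23'); pot(i2,d2); snap('wrist','w23')
print(ring('pics/s23.npz','scene',[.656,-.302]))
cv2.imwrite('pics/t23z.png',cv2.resize(i2[90:260,130:430,::-1],None,fx=2.6,fy=2.6,interpolation=cv2.INTER_CUBIC))
```

```text
knob 49 [ 0.65806969 -0.30026521  0.095     ]
[ 0.49532772 -0.11620708  0.14605778] [ 0.36731437 -0.07851159 -0.1960636 ] 39.3833
platewhite [(0.6504, -0.3471, 61.7, 140.1, -6.3), (0.6664, -0.1919, 139.9, 225.3, 84.2)]
hnd 141 [ 0.7669 -0.0837] ext [ 0.755 -0.12 ] [ 0.788 -0.053] ang 86.34
lid ((655.2708129882812, -300.2127685546875), 46.700645446777344)
knob [ 0.6528 -0.2992  0.097 ] 36
(array([ 0.6565, -0.302 ]), np.float64(0.0533), np.int64(145))
```

View pics/s23z.png

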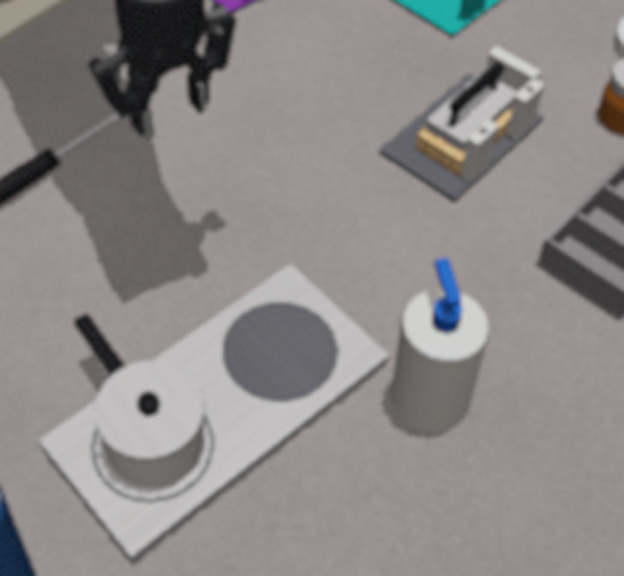

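View pics/t23z.png

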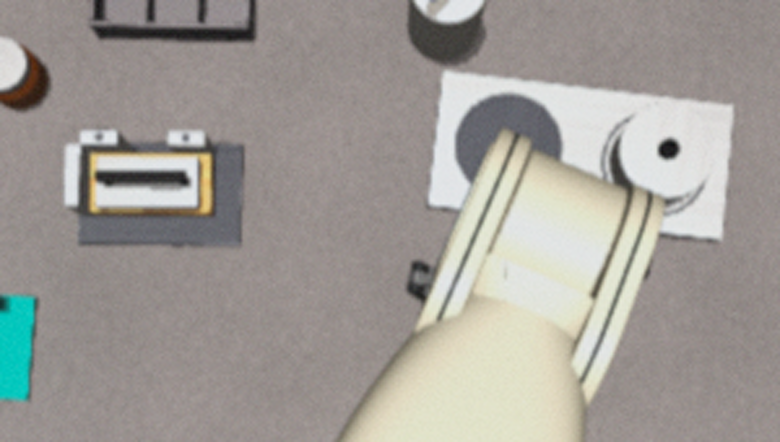

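```bash
python3 -c "
from rig import job,monitor
print(job.sign_off()); print(monitor.observe()['clock'])"
```

```text
the job is handed in; nothing more can be done
None
the job is handed in; nothing more can be done
```

The job is done and handed in at about 39.5 s on the clock. `sign_off` gives no verdict, so the readings below are my own.

**What I did:** I slid the pot by its handle onto the heating mark. I then stacked the two boards I found in the jig and pushed each against both fences until the contact force rose. I laid the weight on top, slid the pot back to its ring and backed the arm away.

**Last checks:**

| Item | Reading | Limit |
|---|---|---|
| Pot on the heating mark, checked before the second and third steps | about 1–2 mm off centre, not moved | 12 mm |
| Top board (lower board read the same before it was covered) | within about 1 mm of flush, turned under 1° | 4 mm, 2.5° |
| Weight | about 2–3 mm off centre, turned under 1° | 12 mm across, 15 mm along, 11° |
| Pot on the ring mark | about 2.5 mm off centre (scene camera) or 3.5 mm (top camera) | 12 mm |

No bottle, can or jar looked disturbed in the pictures. I saw no sign of the pot being knocked or the grip slackening.

**What disagreed:**
- **Fingertip height:** the fingertips sit about 37 mm above the TCP position the robot reports. My first attempt to grip the handle therefore closed on air above it, without touching the pot. I corrected all later heights for this.
- **Camera positions:** the cameras differ by about 2–4 mm in absolute position, so I compared positions within the same picture where it mattered.

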